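# Strip the digestion vessels and put their liners to dry

### The arm

A 6-joint arm with a two-finger parallel gripper is mounted at the origin on the work surface. World frame = base frame: x ahead of the robot, y to its left, z up, the work surface at z = 0. Lengths are in mm, angles in rad, forces in N, time in s.
With the tool pointing down it reaches from about 350 to 875 mm from the base axis. Payload 4.2 kg.
Tool frame: the origin (TCP) lies at the very end of the fingers, on their centre line; the grasp point (between the pads) lies 19 mm behind it; z points along the fingers, y is the line along which they close (so a half turn about z gives the same grasp; the last joint's range is limited). The gripper opens to 85 mm and grips with 20 to 120 N. Pads are 22 mm wide; open, the fingers measure 114 mm over their backs; the gripper's body (76 mm by 85 mm) begins 54 mm behind the grasp point. The pads swing forward as they close: fully open they stand 13 mm farther back than shut.
Start: joints at [1.424, 0.385, 0.008, 0, -1.194, -0.259], TCP at [246.688, 574.234, 231.312] pointing down, gripper open.
Joint ranges: [-3.14, 3.14], [-1.21, 2.06], [-1.07, 1.41], [-3.16, 2.05], [-2.99, -0.16], [-3.1, 3.1]. Speed limits (rad/s): [2.79, 2.79, 3.14, 3.14, 3.14, 3.14].

### API

Orientations are given as a unit quaternion [x, y, z, w].
In Python, from bench import arm gives the robot as it stands.
- The arm moves only by the tool servo_tool, never from a script. Its argument "rows" is a list that holds one entry, the list of rows, each a list of 7 numbers: the finger opening in mm, from 0 to 85.4, then the shift along the tool's x, y, z in mm, then the turn, a rotation vector about the tool's x, y, z in rad. A call has 1 to 10 rows; each row is the pose to reach, as a shift and turn from the pose commanded when the call began, along the tool's axes at that moment; what a row does not reach only later rows make up. A row lasts 1/8 s, in which the tool goes at most 62.5 mm and 10.7 degrees, less where a joint would pass 70% of its speed; a pose out of reach is approached as far as the arm can. A call with a gripper value outside its range is refused whole. The fingers move at their own pace and stop on an object; the grip force is fixed at half the most. Time passes only in rows, so rows that repeat a pose let the fingers close. It gives the time, the measured TCP pose, the force, the opening and the grip force at its end, in the units of the state.
- arm.read_state(): the state, without advancing time (a new reading comes with each control period).
- arm.get_image(name): name is "scene" or "side" or "wrist"; returns the picture (420x560x3 uint8, red, green, blue); there is no depth.
- arm.camera_params(name): a dict with "intrinsics" (3x3 intrinsics, pixels), "R" (3x3) and "t" (3): a world point X has camera coordinates R X + t. Camera axes: x right, y down, z forward; pixel columns grow to the right and rows downward; lengths in mm; the calibration is good to about 2 mm. A picture is of the moment at which its call begins: read the wrist's pose just before it. camera_params takes no time and is no camera call; for the wrist camera it gives the pose at the moment of the call.
- arm.job_done(): hands the job in; it is judged then, once.
The state is a dict: "clock": time; "joints": joint angles; "joint_vel": joint speeds; "joint_efforts": joint torques, N m; "position": TCP position; "ee_rot": TCP orientation; "contact_force": force on the tool from outside, world axes, zero at the start; "wrist_torque": the same for the moment, N m; "gripper_width": finger opening in mm; "grasp_force": force on a finger pad.
Only numpy, scipy, OpenCV 4.12 (cv2) and the standard library are available. Lean on these libraries where they do the work, as an engineer would, in place of code of your own. Each camera call takes 0.05 s, during which the arm holds its last target. There are 200 camera calls.

### The job

The rinsed steel digestion vessels lie clamped in the stripping rack: with the push rod, through the hole in each vessel's base, drive every PTFE liner out of its mouth (do not take hold of a liner before it is out), and pack all the liners into the dryer's tray, lying flat on its floor in one layer. Lay the push rod back inside its white-taped rectangle on the bench. Only when all the liners are in the tray, switch the dryer on: its power toggle is locked, so pull the bat out before flipping it over, and see that it locks in again; leave the screw caps and the wash bottle alone.

Things in the scene. Friction and masses are not known exactly. Their poses are not given: they have to be found in the camera images.
- liner1_mid (a point): centre of a white PTFE liner, a closed cup with its lid on: a plain cylinder 46 mm in diameter, 62 mm long, about 190 g, flat at both ends. Its own y axis is the cylinder's axis, y pointing from bottom to lid. At the start it sits, slid fully home, inside vessel1, bottom towards the hole, lid 9 mm inside the mouth, and slides out towards the mouth under 1 to 3 N; it can roll a little once out. None if vessel1 is empty this time.
- liner2_mid (a point): centre of a white PTFE liner, a closed cup with its lid on: a plain cylinder 46 mm in diameter, 62 mm long, about 190 g, flat at both ends. Its own y axis is the cylinder's axis, y pointing from bottom to lid. At the start it sits, slid fully home, inside vessel2, bottom towards the hole, lid 9 mm inside the mouth, and slides out towards the mouth under 1 to 3 N; it can roll a little once out. None if vessel2 is empty this time.
- liner3_mid (a point): centre of a white PTFE liner, a closed cup with its lid on: a plain cylinder 38 mm in diameter, 56 mm long, about 120 g, flat at both ends. Its own y axis is the cylinder's axis, y pointing from bottom to lid. At the start it sits, slid fully home, inside vessel3, bottom towards the hole, lid 9 mm inside the mouth, and slides out towards the mouth under 1 to 3 N; it can roll a little once out. None if vessel3 is empty this time.
- liner4_mid (a point): centre of a white PTFE liner, a closed cup with its lid on: a plain cylinder 38 mm in diameter, 56 mm long, about 120 g, flat at both ends. Its own y axis is the cylinder's axis, y pointing from bottom to lid. At the start it sits, slid fully home, inside vessel4, bottom towards the hole, lid 9 mm inside the mouth, and slides out towards the mouth under 1 to 3 N; it can roll a little once out. None if vessel4 is empty this time.
- vessel1_hole (a point): centre of the outer face of the base of vessel1, a steel digestion vessel clamped lying on its side in the rack (fixed): outside diameter 64 mm, 84 mm long, bore 49 mm, base 12 mm thick with a push hole 22 mm across. Its y axis runs level along the vessel's axis, from the hole towards the open mouth; z up. Which vessel stands in which lane varies. The four lanes are 68 mm apart.
- vessel2_hole (a point): centre of the outer face of the base of vessel2, a steel digestion vessel clamped lying on its side in the rack (fixed): outside diameter 64 mm, 84 mm long, bore 49 mm, base 12 mm thick with a push hole 22 mm across. Its y axis runs level along the vessel's axis, from the hole towards the open mouth; z up. Which vessel stands in which lane varies. The four lanes are 68 mm apart.
- vessel3_hole (a point): centre of the outer face of the base of vessel3, a steel digestion vessel clamped lying on its side in the rack (fixed): outside diameter 54 mm, 76 mm long, bore 41 mm, base 12 mm thick with a push hole 22 mm across. Its y axis runs level along the vessel's axis, from the hole towards the open mouth; z up. Which vessel stands in which lane varies. The four lanes are 68 mm apart.
- vessel4_hole (a point): centre of the outer face of the base of vessel4, a steel digestion vessel clamped lying on its side in the rack (fixed): outside diameter 54 mm, 76 mm long, bore 41 mm, base 12 mm thick with a push hole 22 mm across. Its y axis runs level along the vessel's axis, from the hole towards the open mouth; z up. Which vessel stands in which lane varies. The four lanes are 68 mm apart.
- catch_floor (a point): centre of the floor of the rack's catch tray: four lanes, one in front of each mouth, each 64 mm wide; the floor is 30 mm below the vessels' axes and reaches to 226 mm from their hole faces; partitions and end wall 14 mm high. A liner pushed clear drops 5 to 10 mm onto it; push it some 30 mm farther if fingers are to reach both its ends
- rod_grip (a point): centre of the square handle of the push rod (loose, 170 g). The handle is an aluminium bar 28 x 28 mm, 70 mm long along the rod's x axis; a white plastic shaft 14 mm in diameter, 135 mm long, runs from it along +x, so the tip lies 170 mm from this point and the shaft's axis is 14 mm above the bench when the rod lies level on its handle. The rod balances about 16 mm ahead of this point, still within the handle
- rod_tip (a point): tip of the push rod's shaft, on its axis
- rod_butt (a point): back end of the push rod's handle, on its axis
- rod_place: the rod's marked place: a white-taped rectangle on the bench, flat, origin at its centre; 290 mm along its x and 130 mm along its y to the outside of the 12 mm tape (266 x 106 mm inside)
- tray_floor (a point): centre of the floor of the labware dryer's open tray (the dryer is fixed). Inside, the tray is 180 mm along this point's y and 122 mm along its x, 40 mm deep, its floor 45 mm above the bench: all four liners just fit in one layer, side by side in a row along y, each lying with its axis along x. The walls are flush with the dryer's top, 85 mm above the bench. z up
- power (a joint): swing of the dryer's locking power toggle, rad: 0 = off (the bat leans 0.35 rad from upright towards the tray floor point's -x), 0.70 = on (leans 0.35 rad towards its +x). It turns about a level axis along that point's y. Locked at both ends: it will not pass the middle unless the bat is pulled out
- power_pull (a joint): how far the toggle's bat is pulled out along its own length, m: 0 = in, up to 0.010. It must be out by about 0.007 or more to pass the middle; a spring (4 N rising to 8 N) draws it in again, and so locks it at the end of the swing
- toggle_pivot (a point): pivot of the toggle, inside the dryer 12 mm below its top face, on the front part of the dryer (120 mm towards -x and 40 mm towards -y of the tray floor point)
- toggle_bat (a point): middle of the toggle's steel grip sleeve: a round sleeve 15 mm in diameter, 40 mm long along the bat; this point is 60 mm from the pivot along the bat when it is pushed in. the bat's direction is the line from the pivot to here
- cap1: bystander: a steel screw cap of a vessel, standing on the bench, 76 mm in diameter, 34 mm high; origin at its underside
- cap2: bystander: another steel screw cap like cap1
- wash_bottle: bystander: a plastic wash bottle, 64 mm in diameter, 165 mm high with its spout; origin at its underside
Mind the look-alikes: they are no part of the job. There is more than one size of the part that bears rod_grip; the job needs the smallest.

How it is judged:
By the outcome, as a careful person would: the job done as asked, in the order asked, and still so for the second after the job is handed in, with the robot touching nothing.
Of liner1, liner2, liner3, liner4 only 3 to 4 are there at a start; the rules pass over those that are not, and their reading is None.
At some moment in a run one of rod may be knocked a few centimetres aside while the robot is not near it.
Once in a run the grip may slacken for a moment while it holds something.
It also fails if it takes over 210 s, if anything falls off the work surface, if the arm or the gripper's body presses on something with over 40 N, if the wrist force passes 120 N, or if a joint passes its speed limit or range.

## Working session

There is one attempt and no reset: what is moved stays moved. The work goes in short steps, Python scripts to look and compute and a tool call to move; the robot and the scene stay as the last step left them, time stands still between calls to the robot, and variables do not carry over. Pictures are saved under pics/ and viewed, at most 14 in all, crops included, and the job is handed in when it is done.

Besides the shell and the picture viewer there is one more tool, called after "Call:" in YAML: its name, and indented under it one key for each argument. servo_tool: Moves the arm, as the interface text tells. Its arguments: {"type":"object","properties":{"rows":{"type":"array"}},"required":["rows"]}

```bash
mkdir -p pics; ls; cat > h.py <<'E'
import numpy as np,cv2
from bench import arm
from scipy.spatial.transform import Rotation as R
def snap(n,f):
    p=arm.camera_params(n); im=arm.get_image(n); cv2.imwrite('pics/'+f,im[:,:,::-1]); np.savez('pics/'+f+'.npz',K=p['intrinsics'],R=p['R'],t=p['t'],im=im); return im
def P(f):
    d=np.load('pics/'+f+'.npz'); return d['K'],d['R'],d['t'].ravel()
def px2w(f,u,v,z):
    K,Rm,t=P(f); d=Rm.T@np.linalg.solve(K,[u,v,1]); c=-Rm.T@t; return c+d*(z-c[2])/d[2]
def w2px(f,X):
    K,Rm,t=P(f); q=K@(Rm@np.array(X,float)+t); return q[:2]/q[2]
def rel(pos,rot=None):
    "shift & turn in tool frame from present pose to target"
    s=arm.read_state(); r0=R.from_quat(s['ee_rot']); 
    sh=r0.inv().apply(np.array(pos)-s['position'])
    rv=(r0.inv()*rot).as_rotvec() if rot is not None else np.zeros(3)
    return np.round(sh,1),np.round(rv,3)
E
python3 - <<'E'
from h import *
np.set_printoptions(suppress=True,precision=2)
a=snap('scene','s0.png');b=snap('side','d0.png')
for n in('scene','side','wrist'):
    p=arm.camera_params(n);print(n,p['intrinsics'][0],-p['R'].T@np.ravel(p['t']),p['R'][2])
print(arm.read_state())
E
```

```text
pics
scene [419.15   0.   279.15] [1079.75 -589.01 1255.2 ] [-0.44  0.28 -0.85]
side [491.63   0.   276.7 ] [ 334.03 1242.89 1016.89] [ 0.08 -0.84 -0.54]
wrist [309.28   0.   282.33] [325.65 540.99 372.16] [-0.3   0.13 -0.94]
{'clock': 0.1, 'joints': array([ 1.42,  0.39,  0.01, -0.  , -1.19, -0.26]), 'joint_vel': array([ 0., -0.,  0.,  0.,  0., -0.]), 'joint_efforts': array([ -0.  , -39.33,  18.89,   4.2 ,  -0.  ,   0.  ]), 'position': array([246.5 , 573.76, 230.34]), 'ee_rot': array([ 0.98, -0.2 , -0.  ,  0.  ]), 'contact_force': array([ 0.03, -0.02,  1.34]), 'wrist_torque': array([-0.01,  0.04,  0.01]), 'grasp_force': 0.0, 'gripper_width': 85.54592594837357}
```

View pics/s0.png

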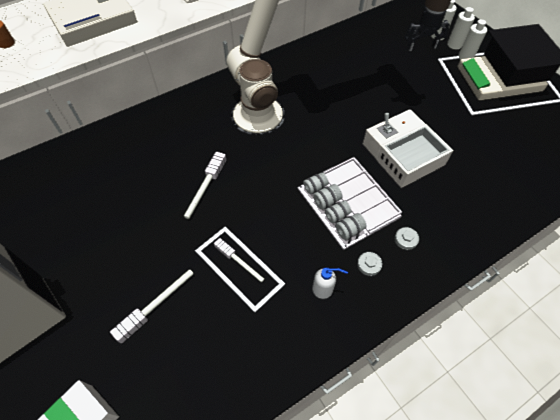

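View pics/d0.png

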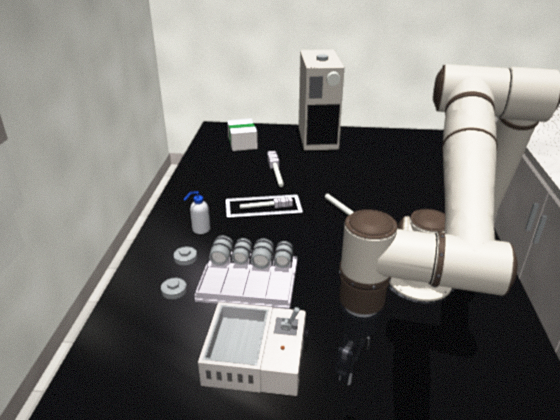

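```bash
python3 - <<'E'
from h import *
np.set_printoptions(suppress=True,precision=0)
im=cv2.imread('pics/s0.png')
c=im[135:350,100:480]
cv2.imwrite('pics/c0.png',cv2.resize(c,None,fx=2.1,fy=2.1,interpolation=cv2.INTER_CUBIC))
f='s0.png'
for n,a,b in(('A',(220,153),(187,216)),('B',(217,241),(262,280)),('C',(114,337),(191,272))):
    p,q=px2w(f,*a,14),px2w(f,*b,14);print(n,p,q,np.linalg.norm(p-q))
for u,v in((227,228),(284,285),(253,310),(196,248)):print(px2w(f,u,v,0))
print('dryer')
for u,v in((365,138),(405,110),(452,151),(404,185)):print(px2w(f,u,v,85))
E
```

```text
A [ 111. -232.   14.] [ 295. -459.   14.] 292.0233602356838
B [ 435. -417.   14.] [ 633. -362.   14.] 204.73532465508814
C [ 553. -819.   14.] [ 489. -539.   14.] 287.09154633266684
[ 402. -363.   -0.]
[ 679. -310.    0.]
[ 696. -434.    0.]
[ 414. -486.    0.]
dryer
[387. 229.  85.]
[359. 448.  85.]
[602. 455.  85.]
[623. 210.  85.]
```

View pics/c0.png

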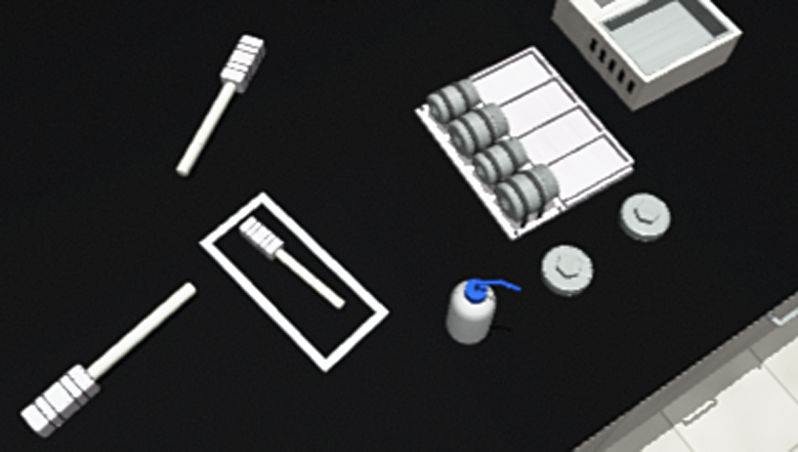

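Three rods: A at (217,160)–(187,216), about 292 mm; C at (120,330)–(190,272), about 287 mm; B at (225,247)–(262,280), 205 mm. Only B matches the described 70+135 mm, the crop confirms it is the smallest, and it lies inside the taped rectangle. I move to a viewpoint over the rack.

```bash
cat >> h.py <<'E'
def down(yaw): return R.from_euler('z',yaw)*R.from_euler('x',np.pi)
def goto(x,y,z,yaw):
    # also tells remaining q6 estimate
    a,b=rel([x,y,z],down(yaw)); print('shift',a,'turn',b)
def st():
    s=arm.read_state(); r=R.from_quat(s['ee_rot']).as_matrix()
    print('t%.1f'%s['clock'],'pos',np.round(s['position'],1),'yaw %.3f'%np.arctan2(r[1,0],r[0,0]),'tilt',np.round(r[:2,2],3),'F',np.round(s['contact_force'],1),'w %.1f g %.1f'%(s['gripper_width'],s['grasp_force']),'q',np.round(s['joints'],2))
E
python3 - <<'E'
from h import *
np.set_printoptions(suppress=True,precision=0)
for u,v in((300,186),(354,158),(401,212),(347,247)):print(px2w('s0.png',u,v,10))
goto(500,-90,300,-1.5)
E
```

```text
[396. -59.  10.]
[399. 185.  10.]
[675. 176.  10.]
[682. -65.  10.]
shift [495. 510. -69.] turn [ 0. -0.  1.]
```

Call:
servo_tool:
  rows:
    - [[85,260,250,-70,0,0,1.1],[85,495,510,-70,0,0,1.1],[85,495,510,-70,0,0,1.1],[85,495,510,-70,0,0,1.1],[85,495,510,-70,0,0,1.1],[85,495,510,-70,0,0,1.1],[85,495,510,-70,0,0,1.1],[85,495,510,-70,0,0,1.1],[85,495,510,-70,0,0,1.1],[85,495,510,-70,0,0,1.1]]

```text
clock: 1.35
position: [468.8, -8.3, 293.5]
ee_rot: [0.73, -0.684, -0.0, -0.0]
contact_force: [0.8, 0.5, 0.3]
gripper_width: 85.1
grasp_force: 0.0
```

```bash
python3 - <<'E'
from h import *
st(); snap('wrist','w1.png')
E
```

```text
t1.4 pos [468.8  -8.3 293.5] yaw -1.506 tilt [0. 0.] F [0.8 0.5 0.3] w 85.1 g 0.0 q [ 0.33  0.07 -0.25 -0.   -1.25 -0.26]
```

View pics/w1.png

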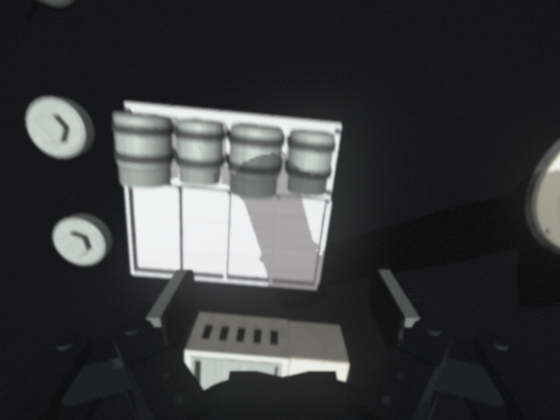

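```bash
python3 - <<'E'
from h import *
goto(469,-408,200,-2.87)
E
```

```text
shift [393.1  24.6  95. ] turn [-0.002 -0.002  1.358]
```

Call:
servo_tool:
  rows:
    - [[85,390,25,60,0,0,1.36],[85,390,25,60,0,0,1.36],[85,390,25,60,0,0,1.36],[85,390,25,60,0,0,1.36],[85,390,25,60,0,0,1.36],[85,390,25,95,0,0,1.36],[85,390,25,95,0,0,1.36],[85,390,25,95,0,0,1.36],[85,390,25,95,0,0,1.36],[85,390,25,95,0,0,1.36]]

```text
clock: 2.65
position: [469.2, -396.8, 198.5]
ee_rot: [-0.138, 0.99, -0.0, 0.0]
contact_force: [0.3, -0.2, -0.3]
gripper_width: 85.2
grasp_force: 0.0
```

```bash
python3 - <<'E'
from h import *
st(); im=snap('wrist','w2.png')
E
```

```text
t2.6 pos [ 469.2 -396.8  198.5] yaw -2.865 tilt [ 0. -0.] F [ 0.3 -0.2 -0.3] w 85.2 g 0.0 q [-0.44  0.39 -0.07 -0.   -1.11 -0.85]
```

View pics/w2.png

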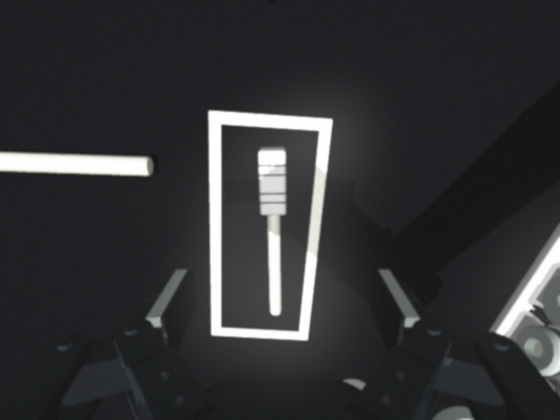

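```bash
python3 - <<'E'
from h import *
np.set_printoptions(suppress=True,precision=1)
f='w2.png'
tip=px2w(f,275,313,14); a=px2w(f,272,151,28); b=px2w(f,274,213.5,28)
print(tip,a,b,np.linalg.norm(a-b),np.linalg.norm((tip-a)[:2]))
d=tip-a; print('ang',np.arctan2(d[1],d[0]))
T=[px2w(f,*p,0) for p in((208,111),(332,120),(307,340),(211,335))];
for t in T:print(t)
print(np.mean(T,0),[np.linalg.norm(T[i]-T[i-1]) for i in range(4)])
d/=np.linalg.norm(d); g=tip-170*d; print('grip',g)
yaw=np.arctan2(d[1],d[0])-np.pi
goto(g[0],g[1],4,yaw)
E
```

```text
[ 635.5 -359.3   14. ] [ 437.8 -416.5   28. ] [ 501.7 -396.9   28. ] 66.81344310090289 205.79177966416628
ang 0.28182710527047505
[ 420.1 -491.9    0. ]
[ 393.2 -363.6    0. ]
[ 676.7 -302.9   -0. ]
[ 704.1 -430.7   -0. ]
[ 548.6 -397.3   -0. ] [np.float64(290.486904057391), np.float64(131.00306980979047), np.float64(289.89744350279983), np.float64(130.67795049657738)]
grip [ 472.6 -406.5   25.5]
shift [ -0.5 -10.2 194.7] turn [-0.  0. -0.]
```

Call:
servo_tool:
  rows:
    - [[85,-8,-10,60,0,0,0],[85,-8,-10,120,0,0,0],[85,-8,-10,165,0,0,0],[85,-8,-10,185,0,0,0],[85,-8,-10,195,0,0,0],[85,-8,-10,195,0,0,0]]

```text
clock: 3.45
position: [479.8, -404.4, 3.5]
ee_rot: [-0.138, 0.99, -0.0, 0.0]
contact_force: [0.1, -0.4, 0.5]
gripper_width: 84.8
grasp_force: 0.0
```

Call:
servo_tool:
  rows:
    - [[20,0,0,0,0,0,0],[20,0,0,0,0,0,0],[20,0,0,0,0,0,0],[20,0,0,0,0,0,0],[20,0,0,0,0,0,0],[20,0,0,0,0,0,0]]

```text
clock: 4.2
position: [480.1, -405.0, 4.3]
ee_rot: [-0.138, 0.99, -0.001, 0.001]
contact_force: [-0.7, -0.0, 5.6]
gripper_width: 26.6
grasp_force: 60.2
```

```bash
python3 - <<'E'
from h import *
np.set_printoptions(suppress=True,precision=1)
f='w1.png'
T=[px2w(f,*p,12) for p in((125,101),(341,124),(319,289),(130,275))]
for t in T:print(t)
print(np.mean(T,0),[np.linalg.norm(T[i]-T[i-1]) for i in range(4)])
d=T[2]-T[1]+T[3]-T[0];print(np.arctan2(d[1],d[0]))
d=T[0]-T[1]+T[3]-T[2];print(np.arctan2(d[1],d[0]))
st();goto(540,-170,175,-1.57)
E
```

```text
[678.7 -79.1  12. ]
[396.4 -68.5  12. ]
[399.2 186.4  12. ]
[697.1 180.   12. ]
[542.8  54.7  12. ] [np.float64(259.75668408182634), np.float64(282.54721944373523), np.float64(254.90589667376935), np.float64(297.9790442753838)]
1.529662532426512
-0.02911023726342882
t4.2 pos [ 480.1 -405.     4.3] yaw -2.865 tilt [ 0. -0.] F [-0.7 -0.   5.6] w 26.6 g 60.2 q [-0.4  0.6 -0.2  0.  -0.7 -0.8]
shift [-121.9  209.5 -170.9] turn [-0.   0.  -1.3]
```

Call:
servo_tool:
  rows:
    - [[20,0,0,-60,0,0,0],[20,0,0,-120,0,0,0],[20,-60,100,-170,0,0,-0.6],[20,-120,210,-170,0,0,-1.3],[20,-120,210,-170,0,0,-1.3],[20,-120,210,-170,0,0,-1.3],[20,-120,210,-170,0,0,-1.3],[20,-120,210,-170,0,0,-1.3],[20,-120,210,-170,0,0,-1.3],[20,-120,210,-170,0,0,-1.3]]

```text
clock: 5.45
position: [536.9, -169.6, 172.2]
ee_rot: [0.708, -0.706, -0.001, 0.001]
contact_force: [-0.0, 0.3, -1.2]
gripper_width: 26.8
grasp_force: 59.8
```

```bash
python3 - <<'E'
from h import *
st(); im=snap('wrist','w3.png')
cv2.imwrite('pics/w3c.png',cv2.resize(cv2.convertScaleAbs(im[190:390,80:500,::-1],alpha=1.3,beta=20),None,fx=1.9,fy=1.9,interpolation=cv2.INTER_CUBIC))
E
```

```text
t5.5 pos [ 536.9 -169.6  172.2] yaw -1.568 tilt [-0.002  0.001] F [-0.   0.3 -1.2] w 26.8 g 59.8 q [-0.02  0.33 -0.23 -0.   -1.01  0.02]
```

View pics/w3c.png

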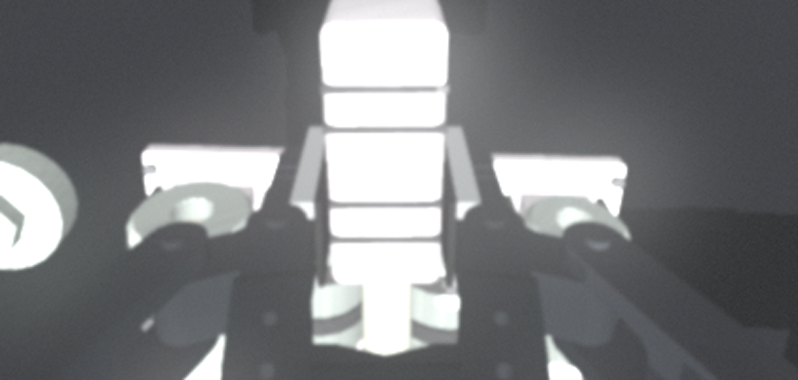

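```bash
python3 - <<'E'
from h import *
np.set_printoptions(suppress=True,precision=1)
f='w3.png'
for z in(30,40,50):
  a,b=px2w(f,380.5,303,z),px2w(f,181.6,299,z);print(z,a,b,np.linalg.norm(a-b),np.arctan2(*(b-a)[1::-1]))
for p in((80+145/1.9,190+148/1.9),(80+627/1.9,190+157/1.9)):
  print(px2w(f,*p,0),px2w(f,*p,15))
# project hypothesis into scene and side
for z in (30,40,50):
  a,b=px2w(f,380.5,303,z),px2w(f,181.6,299,z)
  print(z,[w2px(g,X) for g in('s0.png','w1.png','d0.png') for X in(a,b)])
E
```

```text
30 [430.9 -46.   30. ] [646.7 -51.1  30. ] 215.85328573654232 -0.023794515519029467
40 [434.7 -53.3  40. ] [642.9 -58.2  40. ] 208.25157180781298 -0.023794515519029544
50 [438.5 -60.6  50. ] [639.1 -65.4  50. ] 200.64985787908367 -0.023794515519029346
[682.7 -71.9   0. ] [675.9 -80.6  15. ]
[389.7 -65.8   0. ] [396.8 -74.7  15. ]
30 [array([308.9, 188. ]), array([344.6, 234.2]), array([314.7, 141.2]), array([145.9, 126. ]), array([284.4, 254.4]), array([220.1, 249.7])]
40 [array([307.9, 188. ]), array([342.6, 232.9]), array([313. , 136.1]), array([145.1, 120.8]), array([283.5, 250.5]), array([221.5, 246.1])]
50 [array([307. , 188.1]), array([340.5, 231.7]), array([311.3, 130.6]), array([144.3, 115.4]), array([282.5, 246.7]), array([222.8, 242.5])]
```

Call:
servo_tool:
  rows:
    - [[20,30,0,-18,0,-0.17,0],[20,30,0,-18,0,-0.34,0],[20,30,0,-18,0,-0.5,0],[20,30,0,-18,0,-0.5,0],[20,30,0,-18,0,-0.5,0]]

```text
clock: 6.12
position: [537.5, -200.0, 190.8]
ee_rot: [0.686, -0.684, -0.175, -0.174]
contact_force: [-0.2, 0.5, -2.5]
gripper_width: 26.7
grasp_force: 60.0
```

```bash
python3 - <<'E'
from h import *
st(); im=snap('wrist','w4.png')
cv2.imwrite('pics/w4c.png',cv2.resize(cv2.convertScaleAbs(im[100:300,140:420,::-1],alpha=1,beta=0),None,fx=2.8,fy=2.8,interpolation=cv2.INTER_CUBIC))
E
```

```text
t6.1 pos [ 537.5 -200.   190.8] yaw -1.568 tilt [-0.003  0.478] F [-0.2  0.5 -2.5] w 26.7 g 60.0 q [-0.34  0.46  0.11 -0.47 -1.42  0.47]
```

View pics/w4c.png

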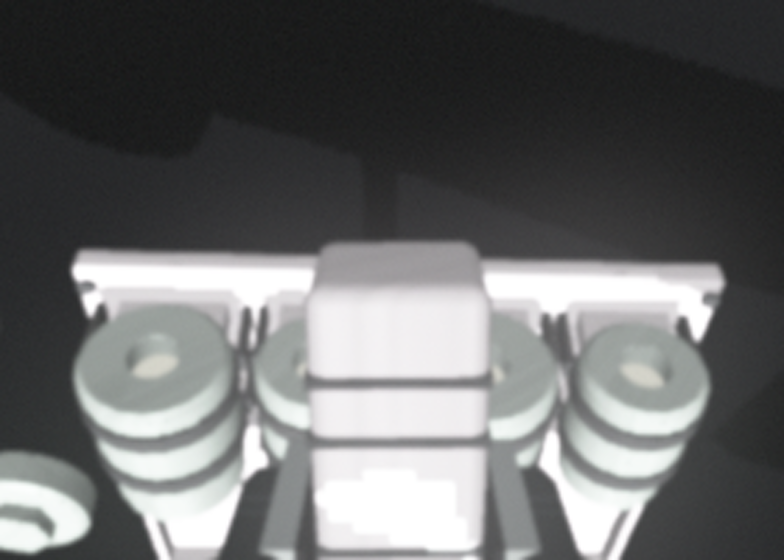

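```bash
python3 - <<'E'
from h import *
from scipy.optimize import least_squares
np.set_printoptions(suppress=True,precision=2)
f='w4.png'
c=lambda u,v:np.array([140+u/2.8,100+v/2.8])
A,B=c(643,367),c(153.5,356.5)
for z in(38,42,46,50):
  a,b=px2w(f,*A,z),px2w(f,*B,z);print(z,a,b,np.linalg.norm(a-b),np.arctan2(*(b-a)[1::-1]))
# rims: top/bottom/left/right of face rings
obs=[(B,c(154,303),c(154,411),c(75,368),c(234,368),32),(A,c(645,322),c(640,412),c(577,375),c(708,375),27)]
def res(p):
  x,y,z,th=p; u=np.array([np.cos(th),np.sin(th),0]);r=[]
  for s,o in((1,obs[0]),(-1,obs[1])):
    C=np.array([x,y,z])+s*102*u; R_=o[5]
    r+=list(w2px(f,C)-o[0]); 
    r+=[w2px(f,C+[0,0,R_])[1]-o[1][1]]
    r+=[w2px(f,C-R_*u)[0]-o[4][0] if False else 0]
  return r
s=least_squares(res,[538,-60,45,0]);print(s.x,np.array(s.fun))
x,y,z,th=s.x
for i,k in enumerate((-102,-34,34,102)):
  print('lane',i+1,x+k*np.cos(th),y+k*np.sin(th),z, w2px(f,[x+k*np.cos(th),y+k*np.sin(th),z]))
E
```

```text
38 [430.13 -39.54  38.  ] [645.2  -46.89  38.  ] 215.19294482877382 -0.03417123268861056
42 [431.98 -44.65  42.  ] [643.42 -51.87  42.  ] 211.56045410313104 -0.034171232688610546
46 [433.83 -49.75  46.  ] [641.64 -56.86  46.  ] 207.9279633774884 -0.03417123268861052
50 [435.68 -54.86  50.  ] [639.86 -61.84  50.  ] 204.29547265184573 -0.034171232688610484
[537.34 -59.9   22.    -0.06] [  4.25 -20.17  19.63   0.    -4.36 -17.36  15.89   0.  ]
lane 1 435.51289445630704 -53.938111719689644 22.00495130328481 [365.29 213.72]
lane 2 503.39652481455283 -57.914633992360756 22.00495130328481 [310.81 211.56]
lane 3 571.2801551727987 -61.89115626503186 22.00495130328481 [255.41 209.38]
lane 4 639.1637855310445 -65.86767853770297 22.00495130328481 [199.07 207.15]
```

```bash
python3 - <<'E'
from h import *
from scipy.optimize import least_squares
np.set_printoptions(suppress=True,precision=2)
f='w4.png'
c=lambda u,v:np.array([140+u/2.8,100+v/2.8])
# (centre, world-bottom row, world-top row, left col, right col, R)
obs=[(c(153.5,356.5),c(154,303),c(154,411),c(75,360),c(234,360),32,1),(c(643,367),c(645,322),c(640,412),c(577,370),c(708,370),27,-1)]
def ring(C,u,R_):
  t=np.linspace(0,2*np.pi,120); return np.array([w2px(f,C+R_*(np.cos(a)*u+np.array([0,0,np.sin(a)]))) for a in t])
def res(p):
  x,y,z,th=p; u=np.array([np.cos(th),np.sin(th),0]);r=[]
  for o in obs:
    C=np.array([x,y,z])+o[6]*102*u; g=ring(C,u,o[5])
    r+=list(w2px(f,C)-o[0])+[g[:,1].min()-o[1][1],g[:,1].max()-o[2][1],g[:,0].min()-o[3][0],g[:,0].max()-o[4][0]]
  return r
s=least_squares(res,[538,-60,45,0]);print(s.x,np.array(s.fun))
x,y,z,th=s.x
for i,k in enumerate((-102,-34,34,102)):
  X=[x+k*np.cos(th),y+k*np.sin(th),z]
  print('lane',i+1,np.array(X),[w2px(g,X) for g in('s0.png','w3.png')])
for v in (44,46,48):
  q=least_squares(lambda p:res([p[0],p[1],v,p[2]]),[538,-60,0]);print(v,q.x,q.cost)
E
```

```text
[537.61 -57.3   48.06  -0.03] [ 0.76 -0.77 -1.88  2.55  0.22 -0.17 -0.5  -0.71 -1.76  2.12  0.2  -0.51]
lane 1 [435.67 -53.75  48.06] [array([308.12, 186.97]), array([382.01, 307.48])]
lane 2 [503.63 -56.12  48.06] [array([318.82, 201.14]), array([315.85, 305.54])]
lane 3 [571.59 -58.49  48.06] [array([329.98, 215.93]), array([249.26, 303.59])]
lane 4 [639.55 -60.85  48.06] [array([341.64, 231.38]), array([182.24, 301.63])]
44 [537.64 -53.1   -0.03] 16.99653861448952
46 [537.63 -55.17  -0.03] 11.795760917334789
48 [537.61 -57.24  -0.03] 9.953587895303079
```

```bash
python3 - <<'E'
from h import *
goto(430.4,-231.4,37.3,-1.601)
E
```

```text
shift [101.4 107.3 120.2] turn [0.01  0.499 0.034]
```

Call:
servo_tool:
  rows:
    - [[20,40,50,0,0,0.17,0.03],[20,80,100,20,0,0.34,0.03],[20,101,107,80,0.01,0.5,0.034],[20,101,107,120,0.01,0.5,0.034],[20,101,107,120,0.01,0.5,0.034],[20,101,107,120,0.01,0.5,0.034],[20,101,107,120,0.01,0.5,0.034]]

```text
clock: 7.05
position: [433.3, -232.2, 39.5]
ee_rot: [-0.696, 0.718, -0.003, 0.002]
contact_force: [-0.2, -0.1, -2.0]
gripper_width: 26.9
grasp_force: 60.0
```

```bash
python3 - <<'E'
from h import *
st(); goto(430.4,-231.4,37.3,-1.601)
a=snap('scene','s1.png')[150:270,260:430,::-1]
cv2.imwrite('pics/s1c.png',cv2.resize(a,None,fx=4.6,fy=4.6,interpolation=cv2.INTER_CUBIC))
E
```

```text
t7.0 pos [ 433.3 -232.2   39.5] yaw -1.601 tilt [ 0.006 -0.001] F [-0.2 -0.1 -2. ] w 26.9 g 60.0 q [-0.16  0.4  -0.56  0.   -0.61  0.13]
shift [-0.7  2.9  2.2] turn [-0.006 -0.001  0.   ]
```

View pics/s1c.png

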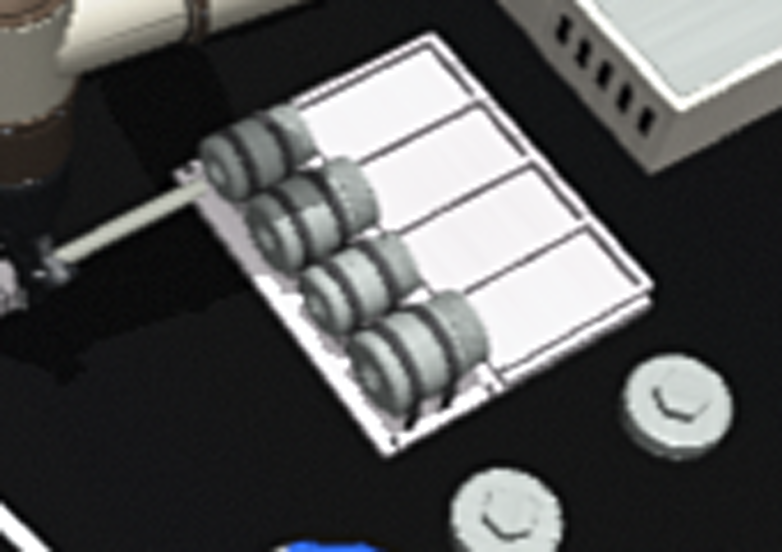

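```bash
python3 - <<'E'
from h import *
np.set_printoptions(suppress=True,precision=1)
f='s1.png';d=np.array([.030,.9995,0]);T=np.array([433.3,-232.2,39.5+9.7])
for L in(40,100,162): print(L,(w2px(f,T+L*d)-[260,150])*4.6)
print([(w2px(f,[435.7+k*67.97,-54-k*2.2,47.5])-[260,150])*4.6 for k in range(4)])
E
```

```text
40 [ 66.  250.6]
100 [135.3 216. ]
162 [205.3 181.1]
[array([221.1, 170.7]), array([270.4, 235.7]), array([321.9, 303.7]), array([375.8, 374.6])]
```

Call:
servo_tool:
  rows:
    - [[20,0,3,2,-0.006,0,0],[20,0,3,2,-0.006,0,0],[20,-6,3,2,-0.006,0,0],[20,-12,3,2,-0.006,0,0],[20,-18,3,2,-0.006,0,0],[20,-25,3,2,-0.006,0,0],[20,-25,3,2,-0.006,0,0]]

```text
clock: 7.98
position: [430.9, -215.0, 38.8]
ee_rot: [-0.7, 0.715, -0.004, -0.005]
contact_force: [-4.9, -55.6, 3.2]
gripper_width: 26.7
grasp_force: 61.1
```

```bash
python3 -c "
from h import *
st()
d=np.array([.030,.9995]);s=arm.read_state()['position'];print(s[:2]+162*d-np.array([435.7,-54]))"
```

```text
t8.0 pos [ 430.9 -215.    38.8] yaw -1.592 tilt [-0.001 -0.012] F [ -4.9 -55.6   3.2] w 26.7 g 61.1 q [-0.12  0.39 -0.59  0.02 -0.6   0.08]
[0.09828667 0.88498779]
```

```bash
python3 - <<'E'
from h import *
o=[]
d=np.array([.030,.9995,0]);k=7
def ring(f,C,r): return np.array([w2px(f,C+r*np.array([np.cos(a),-.03*np.cos(a),np.sin(a)])) for a in np.linspace(0,2*np.pi,60)])
for f in('s0.png','s1.png'):
  im=np.load('pics/'+f+'.npz')['im'][:,:,::-1]
  x0,y0=295,165
  c=cv2.resize(im[y0:y0+84,x0:x0+56],None,fx=k,fy=k,interpolation=cv2.INTER_CUBIC)
  t=lambda p:((np.array(p)-[x0,y0]+.5)*k).astype(np.int32)
  for i,r in enumerate((27,32,27,32)):
    if f=='s1.png': break
    C=np.array([435.7+i*67.97,-54-i*2.2,47.5])
    for q,col in((r,(0,0,255)),(11,(0,255,0))): cv2.polylines(c,[t(ring(f,C,q))],True,col,1)
  if f=='s1.png':
    T=np.array([433.3,-232.2,49.2])
    cv2.polylines(c,[t([w2px(f,T+L*d) for L in(130,162)])],False,(0,0,255),1)
    cv2.polylines(c,[t(ring(f,T+162*d,7))],True,(0,0,255),1)
  o.append(c)
cv2.imwrite('pics/cmp.png',np.hstack(o))
E
```

```text
(no output)
```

View pics/cmp.png

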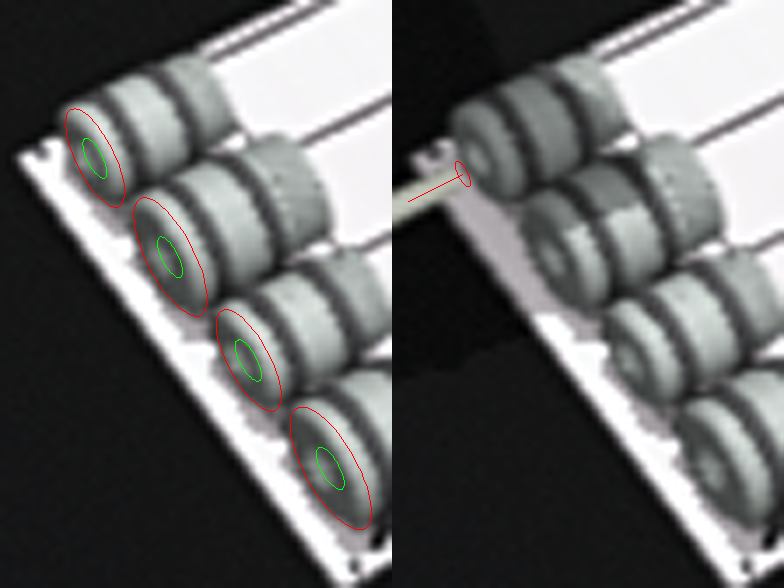

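Call:
servo_tool:
  rows:
    - [[20,12,0,0,0,0,0],[20,20,0,0,0,0,0],[20,20,0,0,0,0,0]]

```text
clock: 8.35
position: [428.4, -226.2, 35.5]
ee_rot: [-0.696, 0.718, 0.002, -0.002]
contact_force: [0.6, 0.7, -1.3]
gripper_width: 26.9
grasp_force: 60.1
```

Call:
servo_tool:
  rows:
    - [[20,0,0,0,0,0,0],[20,0,0,0,0,0,0]]

```text
clock: 8.6
position: [428.4, -225.8, 35.6]
ee_rot: [-0.697, 0.717, 0.002, -0.002]
contact_force: [-0.3, 0.1, -1.7]
gripper_width: 26.6
grasp_force: 60.1
```

```bash
python3 - <<'E'
from h import *
st(); print(arm.read_state()['wrist_torque'])
im=snap('scene','s2.png')
st()
# measure shaft centre line in s2 perpendicular to predicted line
np.set_printoptions(suppress=True,precision=2)
s=arm.read_state()['position'];d=np.array([.030,.9995,0])
for f,T in(('s1.png',np.array([433.3,-232.2,49.2])),('s2.png',s+[0,0,9.7])):
  g=cv2.cvtColor(np.load('pics/'+f+'.npz')['im'],cv2.COLOR_RGB2GRAY).astype(float)
  for L in (75,90,105,120,135):
    p=w2px(f,T+L*d);q=w2px(f,T+(L+5)*d)-p;q/=np.linalg.norm(q);n=np.array([-q[1],q[0]])
    a=np.arange(-7,7.01,.25);pts=(p+a[:,None]*n).astype(np.float32)
    v=cv2.remap(g.astype(np.float32),pts[:,:1],pts[:,1:],cv2.INTER_LINEAR).ravel();w=np.clip(v-90,0,None)
    print(f,L,'off px %.2f'%((a*w).sum()/w.sum()),'n',n,'width',(w>20).sum()*.25, 'mm/px x',1/np.dot(w2px(f,T+L*d+[1,0,0])-p,n),'z',1/np.dot(w2px(f,T+L*d+[0,0,1])-p,n))
E
```

```text
t8.6 pos [ 428.4 -225.8   35.6] yaw -1.600 tilt [-0.005  0.   ] F [-0.3  0.1 -1.7] w 26.6 g 60.1 q [-0.15  0.4  -0.57  0.   -0.61  0.12]
[0.01384626 0.05015052 0.00765216]
t8.7 pos [ 428.3 -225.9   35.6] yaw -1.600 tilt [-0.005  0.   ] F [ 0.1 -0.  -1.4] w 26.8 g 60.1 q [-0.15  0.4  -0.57  0.   -0.61  0.12]
s1.png 75 off px -0.03 n [0.45 0.89] width 3.5 mm/px x 3.8947875495844873 z -7.145575166485007
s1.png 90 off px -0.05 n [0.45 0.89] width 3.75 mm/px x 3.9058583361347132 z -7.165891993110693
s1.png 105 off px -0.05 n [0.45 0.89] width 3.75 mm/px x 3.916929122684759 z -7.1862088197341825
s1.png 120 off px -0.03 n [0.45 0.89] width 3.75 mm/px x 3.9279999092350355 z -7.2065256463546294
s1.png 135 off px 0.00 n [0.45 0.89] width 3.75 mm/px x 3.9390706957850594 z -7.226842472977553
s2.png 75 off px 0.18 n [0.45 0.9 ] width 3.75 mm/px x 3.918764963212142 z -7.156989647034079
s2.png 90 off px 0.16 n [0.45 0.9 ] width 3.75 mm/px x 3.9298470448474876 z -7.177235023765089
s2.png 105 off px 0.19 n [0.45 0.9 ] width 3.75 mm/px x 3.940929126482861 z -7.197480400495559
s2.png 120 off px 0.24 n [0.45 0.9 ] width 3.75 mm/px x 3.9520112081183094 z -7.2177257772279475
s2.png 135 off px 0.27 n [0.45 0.9 ] width 3.75 mm/px x 3.963093289753681 z -7.237971153956422
```

Call:
servo_tool:
  rows:
    - [[20,0,-1.8,-5,0,0,0],[20,0,-1.8,-5,0,0,0],[20,0,-1.8,-5,0,0,0],[20,-6,-1.8,-5,0,0,0],[20,-12,-1.8,-5,0,0,0],[20,-18,-1.8,-5,0,0,0],[20,-18,-1.8,-5,0,0,0]]

```text
clock: 9.52
position: [430.6, -208.0, 40.6]
ee_rot: [-0.697, 0.717, 0.002, -0.002]
contact_force: [0.4, 0.2, -1.6]
gripper_width: 27.2
grasp_force: 60.1
```

```bash
python3 -c "
from h import *
st()"
```

```text
t9.5 pos [ 430.6 -208.    40.6] yaw -1.600 tilt [-0.005  0.   ] F [ 0.4  0.2 -1.6] w 27.2 g 60.1 q [-0.11  0.38 -0.58  0.   -0.61  0.08]
```

Call:
servo_tool:
  rows:
    - [[20,-10,0,0,0,0,0],[20,-20,0,0,0,0,0],[20,-30,0,0,0,0,0],[20,-40,0,0,0,0,0],[20,-50,0,0,0,0,0]]

```text
clock: 10.15
position: [432.2, -157.8, 40.7]
ee_rot: [-0.697, 0.718, 0.002, -0.002]
contact_force: [0.3, -1.2, -0.2]
gripper_width: 26.6
grasp_force: 60.2
```

Call:
servo_tool:
  rows:
    - [[20,-10,0,0,0,0,0],[20,-20,0,0,0,0,0],[20,-30,0,0,0,0,0],[20,-40,0,0,0,0,0],[20,-50,0,0,0,0,0],[20,-54,0,0,0,0,0],[20,-54,0,0,0,0,0]]

```text
clock: 11.02
position: [433.7, -104.3, 40.6]
ee_rot: [-0.697, 0.717, 0.002, -0.002]
contact_force: [0.1, -1.4, -2.2]
gripper_width: 27.1
grasp_force: 60.1
```

```bash
python3 -c "
from h import *
st(); im=snap('scene','s3.png')
o=np.load('pics/s0.png.npz')['im']
"
```

```text
t11.0 pos [ 433.7 -104.3   40.6] yaw -1.600 tilt [-0.005  0.   ] F [ 0.1 -1.4 -2.2] w 27.1 g 60.1 q [ 0.13  0.34 -0.66 -0.   -0.58 -0.16]
```

Call:
servo_tool:
  rows:
    - [[20,40,0,0,0,0,0],[20,85,0,0,0,0,0],[20,130,0,0,0,0,0],[20,130,0,0,0,0,0],[20,130,-40,0,0,0,0],[20,130,-68,0,0,0,0],[20,130,-68,0,0,0,0],[20,130,-68,0,0,0,0],[20,130,-68,0,0,0,0]]

```text
clock: 12.2
position: [496.7, -236.2, 40.2]
ee_rot: [-0.696, 0.718, 0.002, -0.002]
contact_force: [-0.3, -0.7, -1.8]
gripper_width: 26.5
grasp_force: 60.1
```

```bash
python3 -c "
from h import *
st(); im=snap('scene','s4.png')
np.set_printoptions(suppress=True,precision=2)
s=arm.read_state()['position'];d=np.array([.030,.9995,0]);f='s4.png';T=s+[0,0,9.7]
g=cv2.cvtColor(im,cv2.COLOR_RGB2GRAY).astype(np.float32)
for L in (75,90,105,120,135):
    p=w2px(f,T+L*d);q=w2px(f,T+(L+5)*d)-p;q/=np.linalg.norm(q);n=np.array([-q[1],q[0]])
    a=np.arange(-7,7.01,.25);pts=(p+a[:,None]*n).astype(np.float32)
    v=cv2.remap(g,pts[:,:1],pts[:,1:],cv2.INTER_LINEAR).ravel();w=np.clip(v-90,0,None)
    print(L,'off px %.2f'%((a*w).sum()/w.sum()))
"
```

```text
t12.2 pos [ 496.7 -236.2   40.2] yaw -1.601 tilt [-0.006  0.   ] F [-0.3 -0.7 -1.8] w 26.5 g 60.1 q [-0.15  0.48 -0.4   0.   -0.7   0.12]
75 off px 0.20
90 off px 0.22
105 off px 0.18
120 off px 0.10
135 off px 0.13
```

Call:
servo_tool:
  rows:
    - [[20,-6,-1,-0.4,0,0,0],[20,-12,-1,-0.4,0,0,0],[20,-18,-1,-0.4,0,0,0],[20,-24,-1,-0.4,0,0,0],[20,-30,-1,-0.4,0,0,0],[20,-30,-1,-0.4,0,0,0]]

```text
clock: 13.0
position: [499.7, -206.1, 40.7]
ee_rot: [-0.697, 0.717, 0.002, -0.002]
contact_force: [-0.7, -0.6, -2.2]
gripper_width: 27.1
grasp_force: 60.1
```

Call:
servo_tool:
  rows:
    - [[20,-10,0,0,0,0,0],[20,-21,0,0,0,0,0],[20,-32,0,0,0,0,0],[20,-43,0,0,0,0,0],[20,-54,0,0,0,0,0],[20,-65,0,0,0,0,0],[20,-76,0,0,0,0,0],[20,-87,0,0,0,0,0],[20,-98,0,0,0,0,0],[20,-107,0,0,0,0,0]]

```text
clock: 14.25
position: [502.9, -98.9, 40.7]
ee_rot: [-0.696, 0.718, 0.002, -0.002]
contact_force: [-0.8, -0.4, -2.5]
gripper_width: 26.7
grasp_force: 60.1
```

Call:
servo_tool:
  rows:
    - [[20,40,0,0,0,0,0],[20,85,0,0,0,0,0],[20,136,0,0,0,0,0],[20,136,0,0,0,0,0],[20,136,-40,0,0,0,0],[20,136,-68,0,0,0,0],[20,136,-68,0,0,0,0],[20,136,-68,0,0,0,0],[20,136,-68,0,0,0,0]]

```text
clock: 15.38
position: [565.8, -237.1, 40.3]
ee_rot: [-0.696, 0.718, 0.002, -0.002]
contact_force: [-0.0, 0.6, -2.1]
gripper_width: 26.8
grasp_force: 60.1
```

```bash
python3 -c "
from h import *
st()"
```

```text
t15.4 pos [ 565.8 -237.1   40.3] yaw -1.601 tilt [-0.006  0.   ] F [-0.   0.6 -2.1] w 26.8 g 60.1 q [-0.13  0.56 -0.24  0.   -0.78  0.1 ]
```

Call:
servo_tool:
  rows:
    - [[20,-6,0,0,0,0,0],[20,-12,0,0,0,0,0],[20,-18,0,0,0,0,0],[20,-24,0,0,0,0,0],[20,-30,0,0,0,0,0],[20,-30,0,0,0,0,0]]

```text
clock: 16.12
position: [567.7, -207.1, 40.4]
ee_rot: [-0.697, 0.717, 0.002, -0.002]
contact_force: [-0.2, -0.0, -2.5]
gripper_width: 26.9
grasp_force: 60.1
```

Call:
servo_tool:
  rows:
    - [[20,-10,0,0,0,0,0],[20,-20,0,0,0,0,0],[20,-30,0,0,0,0,0],[20,-40,0,0,0,0,0],[20,-50,0,0,0,0,0],[20,-60,0,0,0,0,0],[20,-70,0,0,0,0,0],[20,-80,0,0,0,0,0],[20,-90,0,0,0,0,0],[20,-100,0,0,0,0,0]]

```text
clock: 17.38
position: [570.6, -107.0, 40.3]
ee_rot: [-0.696, 0.718, 0.002, -0.002]
contact_force: [0.6, 0.5, -1.7]
gripper_width: 27.0
grasp_force: 60.1
```

Call:
servo_tool:
  rows:
    - [[20,40,0,0,0,0,0],[20,85,0,0,0,0,0],[20,132,0,0,0,0,0],[20,132,0,0,0,0,0],[20,132,-40,0,0,0,0],[20,132,-68,0,0,0,0],[20,132,-68,0,0,0,0],[20,132,-68,0,0,0,0],[20,132,-68,0,0,0,0]]

```text
clock: 18.5
position: [633.8, -241.1, 40.0]
ee_rot: [-0.696, 0.718, 0.002, -0.002]
contact_force: [-0.9, 0.2, -1.0]
gripper_width: 26.9
grasp_force: 60.1
```

```bash
python3 -c "
from h import *
st()"
```

```text
t18.5 pos [ 633.8 -241.1   40. ] yaw -1.601 tilt [-0.006  0.   ] F [-0.9  0.2 -1. ] w 26.9 g 60.1 q [-0.13  0.65 -0.06  0.   -0.87  0.1 ]
```

Call:
servo_tool:
  rows:
    - [[20,-6,0,-0.5,0,0,0],[20,-12,0,-0.5,0,0,0],[20,-19,0,-0.5,0,0,0],[20,-26,0,-0.5,0,0,0],[20,-33,0,-0.5,0,0,0],[20,-33,0,-0.5,0,0,0]]

```text
clock: 19.25
position: [635.7, -208.0, 40.6]
ee_rot: [-0.697, 0.717, 0.002, -0.002]
contact_force: [-0.2, 0.2, -2.1]
gripper_width: 26.9
grasp_force: 60.2
```

Advance lane 4, and look while inserted.

Call:
servo_tool:
  rows:
    - [[20,-10,0,0,0,0,0],[20,-20,0,0,0,0,0],[20,-30,0,0,0,0,0],[20,-40,0,0,0,0,0],[20,-50,0,0,0,0,0],[20,-60,0,0,0,0,0],[20,-70,0,0,0,0,0],[20,-80,0,0,0,0,0],[20,-92,0,0,0,0,0],[20,-104,0,0,0,0,0]]

```text
clock: 20.5
position: [638.8, -103.8, 40.5]
ee_rot: [-0.696, 0.718, 0.002, -0.002]
contact_force: [-0.8, -0.9, -2.3]
gripper_width: 26.9
grasp_force: 60.1
```

```bash
python3 - <<'E'
from h import *
st(); im=snap('scene','s5.png')
a=im[150:270,290:430,::-1]
cv2.imwrite('pics/s5c.png',cv2.resize(a,None,fx=5,fy=5,interpolation=cv2.INTER_CUBIC))
E
```

```text
t20.5 pos [ 638.8 -103.8   40.5] yaw -1.601 tilt [-0.005  0.   ] F [-0.8 -0.9 -2.3] w 26.9 g 60.1 q [ 0.09  0.6  -0.15 -0.   -0.82 -0.12]
```

View pics/s5c.png

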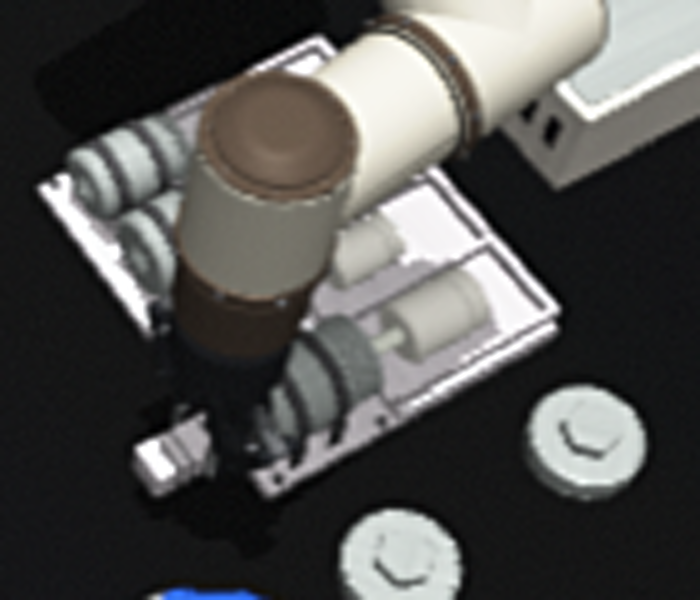

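```bash
python3 - <<'E'
from h import *
print(px2w('s0.png',324,295,0),px2w('s0.png',370,263,34),px2w('s0.png',407,238,34))
E
```

```text
[ 773.41762411 -222.17952283    0.        ] [773.7759866  -47.22588773  34.        ] [768.93430855 111.94249191  34.        ]
```

Call:
servo_tool:
  rows:
    - [[20,45,0,0,0,0,0],[20,90,0,0,0,0,0],[20,140,0,0,0,0,0],[20,140,0,0,0,0,0],[20,140,0,-50,0,0,0],[20,140,0,-110,0,0,0],[20,140,0,-170,0,0,0],[20,140,0,-200,0,0,0],[20,140,0,-200,0,0,0]]

```text
clock: 21.68
position: [637.0, -243.9, 244.2]
ee_rot: [-0.697, 0.717, -0.001, 0.001]
contact_force: [0.1, -0.4, -2.1]
gripper_width: 26.6
grasp_force: 60.2
```

```bash
python3 - <<'E'
from h import *
st(); goto(490,-410,5,-2.93)
E
```

```text
t21.7 pos [ 637.  -243.9  244.2] yaw -1.600 tilt [ 0.002 -0.001] F [ 0.1 -0.4 -2.1] w 26.6 g 60.2 q [-0.13  0.47  0.18  0.   -1.28  0.1 ]
shift [170.1 142.7 239. ] turn [-3.00e-03  1.00e-03  1.33e+00]
```

Call:
servo_tool:
  rows:
    - [[20,170,143,0,0,0,1.33],[20,170,143,0,0,0,1.33],[20,170,143,0,0,0,1.33],[20,170,143,0,0,0,1.33],[20,170,143,0,0,0,1.33],[20,170,143,50,0,0,1.33],[20,170,143,110,0,0,1.33],[20,170,143,170,0,0,1.33],[20,170,143,215,0,0,1.33],[20,170,143,228,0,0,1.33]]

```text
clock: 22.92
position: [483.1, -407.9, 8.0]
ee_rot: [-0.105, 0.994, 0.003, -0.007]
contact_force: [0.5, 0.2, -2.4]
gripper_width: 26.9
grasp_force: 60.1
```

```bash
python3 - <<'E'
from h import *
st(); goto(490,-410,5,-2.93)
E
```

```text
t22.9 pos [ 483.1 -407.9    8. ] yaw -2.931 tilt [-0.014  0.005] F [ 0.5  0.2 -2.4] w 26.9 g 60.1 q [-0.45  0.63 -0.2   0.   -0.75 -0.92]
shift [-6.3 -3.6  2.9] turn [ 0.008 -0.012 -0.001]
```

Call:
servo_tool:
  rows:
    - [[20,-5,-2,0,0,0,0],[20,-5,-2,0,0,0,0],[20,-5,-2,0,0,0,0]]

```text
clock: 23.3
position: [492.9, -411.7, 15.3]
ee_rot: [-0.105, 0.994, -0.001, -0.001]
contact_force: [0.2, -0.1, -2.3]
gripper_width: 26.9
grasp_force: 60.1
```

```bash
python3 - <<'E'
from h import *
st(); goto(490,-410,5,-2.93)
E
```

```text
t23.3 pos [ 492.9 -411.7   15.3] yaw -2.931 tilt [-0.001 -0.002] F [ 0.2 -0.1 -2.3] w 26.9 g 60.1 q [-0.44  0.63 -0.18  0.   -0.76 -0.92]
shift [ 2.5  2.3 10.3] turn [-0.001 -0.002 -0.001]
```

Call:
servo_tool:
  rows:
    - [[20,0,0,5,0,0,0],[20,0,0,9.5,0,0,0],[20,0,0,9.5,0,0,0],[20,0,0,9.5,0,0,0],[45,0,0,9.5,0,0,0],[60,0,0,9.5,0,0,0],[60,0,0,9.5,0,0,0],[60,0,0,9.5,0,0,0]]

```text
clock: 24.3
position: [491.6, -411.2, 3.5]
ee_rot: [-0.105, 0.994, 0.0, -0.002]
contact_force: [-0.6, -0.1, -0.8]
gripper_width: 59.8
grasp_force: 0.0
```

Call:
servo_tool:
  rows:
    - [[60,0,0,-50,0,0,0],[60,0,0,-110,0,0,0],[60,0,0,-170,0,0,0],[60,0,0,-230,0,0,0],[60,0,0,-250,0,0,0],[60,0,0,-250,0,0,0],[60,0,0,-250,0,0,0]]

```text
clock: 25.18
position: [492.1, -410.6, 251.7]
ee_rot: [-0.105, 0.994, 0.001, -0.004]
contact_force: [-0.1, 0.6, 0.0]
gripper_width: 59.9
grasp_force: 0.0
```

```bash
python3 - <<'E'
from h import *
np.set_printoptions(suppress=True,precision=1)
st(); im=snap('wrist','w5.png'); snap('scene','s6.png')
g=cv2.cvtColor(im,cv2.COLOR_RGB2GRAY); _,m=cv2.threshold(g,110,255,0)
n,l,s,c=cv2.connectedComponentsWithStats(m)
for i in range(1,n):
    if s[i,4]>200:
        (u,v),(a,b),th=cv2.minAreaRect(np.argwhere(l==i)[:,::-1].astype(np.float32))
        box=cv2.boxPoints(((u,v),(a,b),th)); print(s[i],px2w('w5.png',u,v,10),[px2w('w5.png',*q,10)[:2].round() for q in box])
goto(540,90,300,-1.60)
E
```

```text
t25.2 pos [ 492.1 -410.6  251.7] yaw -2.931 tilt [-0.  0.] F [-0.1  0.6  0. ] w 59.9 g 0.0 q [-0.4  0.4  0.1  0.  -1.3 -0.9]
[ 228   97  110  208 6490] [ 528.5 -401.5   10. ] [array([ 418., -490.]), array([ 391., -366.]), array([ 667., -290.]), array([ 700., -446.])]
[ 268  135   26  152 2470] [ 542.5 -401.2   10. ] [array([ 451., -436.]), array([ 444., -406.]), array([ 651., -360.]), array([ 658., -395.])]
[  0 140  22  36 547] [ 543.7 -742.3   10. ] [array([ 524., -753.]), array([ 519., -729.]), array([ 564., -731.]), array([ 569., -757.])]
[  17  142  164   23 2861] [ 515.6 -636.3   10. ] [array([ 528., -734.]), array([ 481., -540.]), array([ 503., -537.]), array([ 551., -735.])]
[ 471  163   89  177 3687] [537.2 -49.9  10. ] [array([678., -80.]), array([408., -74.]), array([419., -25.]), array([698., -20.])]
[529 278  31  39 509] [597.1  10.9  10. ] [array([625.,  -6.]), array([562., -12.]), array([570.,  28.]), array([635.,  35.])]
[524 285  17  17 222] [591.  -18.1  10. ] [array([581., -36.]), array([576., -13.]), array([601.,  -0.]), array([606., -23.])]
[507 318  31  45 540] [674.8  13.1  10. ] [array([711.,  -2.]), array([633., -13.]), array([640.,  27.]), array([719.,  41.])]
[532 322  28  46 761] [674.3  50.2  10. ] [array([715.,  43.]), array([635.,  17.]), array([636.,  57.]), array([716.,  85.])]
[391 377  20  43 556] [ 823.1 -138.8   10. ] [array([ 783., -169.]), array([ 777., -139.]), array([ 865., -107.]), array([ 872., -139.])]
[545 387  15  32 333] [781.1 113.2  10. ] [array([752.,  85.]), array([747., 108.]), array([811., 142.]), array([816., 119.])]
[  0 400  23  20 311] [ 979.9 -769.2   10. ] [array([1006., -789.]), array([ 962., -785.]), array([ 954., -750.]), array([ 999., -752.])]
shift [-151.1  479.9  -47.9] turn [ 0.  -0.  -1.3]
```

Call:
servo_tool:
  rows:
    - [[80,-150,440,-48,0,0,-1.33],[80,-150,440,-48,0,0,-1.33],[80,-150,440,-48,0,0,-1.33],[80,-150,440,-48,0,0,-1.33],[80,-150,440,-48,0,0,-1.33],[80,-150,440,-48,0,0,-1.33],[80,-150,440,-48,0,0,-1.33],[80,-150,440,-48,0,0,-1.33],[80,-150,440,-48,0,0,-1.33],[80,-150,440,-48,0,0,-1.33]]

```text
clock: 26.52
position: [547.3, 50.0, 300.4]
ee_rot: [-0.696, 0.718, 0.002, -0.003]
contact_force: [0.6, -0.6, 0.5]
gripper_width: 80.3
grasp_force: 0.0
```

```bash
python3 - <<'E'
from h import *
st(); im=snap('wrist','w6.png')
cv2.imwrite('pics/w6c.png',cv2.resize(cv2.convertScaleAbs(im[100:400,90:470,::-1],alpha=.85),None,fx=2,fy=2,interpolation=cv2.INTER_CUBIC))
E
```

```text
t26.5 pos [547.3  50.  300.4] yaw -1.601 tilt [-0.007 -0.001] F [ 0.6 -0.6  0.5] w 80.3 g 0.0 q [ 0.39  0.22 -0.06 -0.   -1.3  -0.41]
```

View pics/w6c.png

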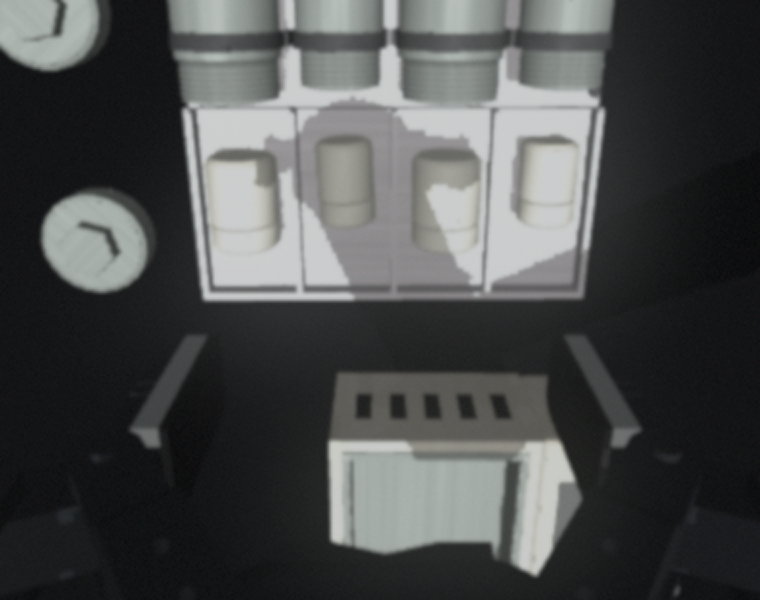

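```bash
python3 - <<'E'
from h import *
np.set_printoptions(suppress=True,precision=1)
f='w6.png';c=lambda u,v:(90+u/2,100+v/2)
for n,r,xl,xr,yn,yf in((4,23,207,279,157,250),(3,19,318,375,147,226),(2,23,413,480,159,249),(1,19,521,577,146,227)):
  fl=18
  a=px2w(f,*c((xl+xr)/2,yn),fl+2*r);b=px2w(f,*c((xl+xr)/2,yf),fl+2*r)
  L=px2w(f,*c(xl,(yn+yf)/2),fl+r);Q=px2w(f,*c(xr,(yn+yf)/2),fl+r)
  print(n,'near',a,'far',b,'len %.1f'%(b-a)[1],'mid',(a+b)/2,'wid',L[0]-Q[0],(L+Q)[0]/2)
print('partition',px2w(f,*c(297,200),32),px2w(f,*c(393,200),32),px2w(f,*c(488,200),32))
print('tray corners',[px2w(f,*c(*p),85) for p in((329,441),(555,441),(352,452),(508,452))],'top-face side edge',px2w(f,*c(335,374),0),px2w(f,*c(545,376),0))
E
```

```text
4 near [635.9  54.5  64. ] far [642.5 117.   64. ] len 62.5 mid [639.2  85.8  64. ] wid 48.86787967496764 644.715315651732
3 near [571.5  52.1  56. ] far [574.2 105.4  56. ] len 53.4 mid [572.8  78.7  56. ] wid 38.80839242597369 574.0294049776685
2 near [508.7  60.   64. ] far [508.6 120.9  64. ] len 60.9 mid [508.6  90.4  64. ] wid 45.71785854465156 506.24627649922
1 near [442.5  55.6  56. ] far [439.5 110.7  56. ] len 55.0 mid [441.   83.1  56. ] wid 38.31863078162223 435.8126279746432
partition [609.2  93.7  32. ] [542.6  96.   32. ] [476.4  98.2  32. ]
tray corners [array([592.5, 254. ,  85. ]), array([434.5, 259.9,  85. ]), array([576.9, 264. ,  85. ]), array([467.1, 268. ,  85. ])] top-face side edge [594.3 255.6   0. ] [419.8 263.8   0. ]
```

Call:
servo_tool:
  rows:
    - [[80,-180,30,-40,0,0,0],[80,-220,30,-40,0,0,0],[80,-220,30,-40,0,0,0],[80,-220,30,-40,0,0,0],[80,-220,30,-40,0,0,0],[80,-220,30,-40,0,0,0],[80,-220,30,-40,0,0,0]]

```text
clock: 27.45
position: [524.8, 269.6, 341.5]
ee_rot: [-0.696, 0.718, 0.002, -0.002]
contact_force: [-0.6, -0.1, 0.2]
gripper_width: 79.6
grasp_force: 0.0
```

```bash
python3 - <<'E'
from h import *
st(); im=snap('wrist','w7.png')
cv2.imwrite('pics/w7c.png',cv2.resize(cv2.convertScaleAbs(im[80:380,90:470,::-1],alpha=1.1),None,fx=2,fy=2,interpolation=cv2.INTER_CUBIC))
E
```

```text
t27.4 pos [524.8 269.6 341.5] yaw -1.603 tilt [-0.005 -0.   ] F [-0.6 -0.1  0.2] w 79.6 g 0.0 q [ 0.75  0.27  0.12 -0.   -1.42 -0.78]
```

View pics/w7c.png

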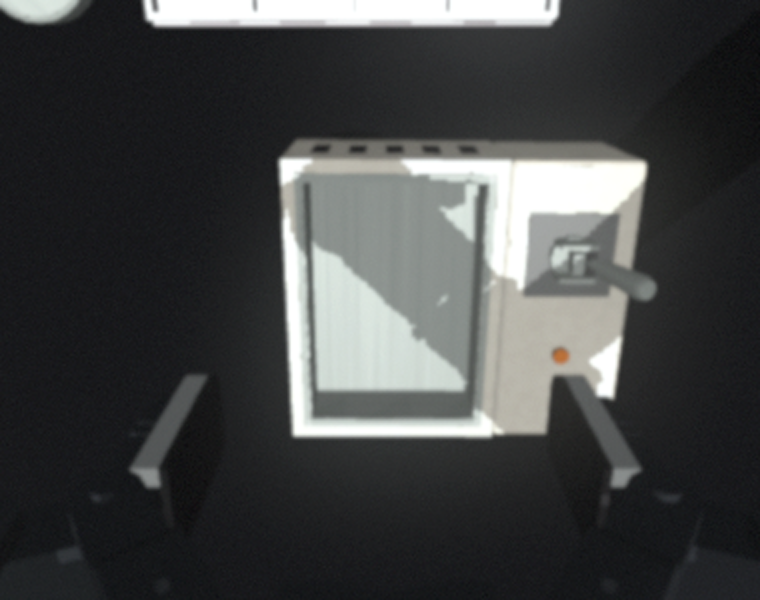

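```bash
python3 - <<'E'
from h import *
np.set_printoptions(suppress=True,precision=1)
f='w7.png';c=lambda u,v:(90+u/2,80+v/2)
D=lambda p,z:px2w(f,*c(*p),z)
print('outer',[D(p,85) for p in((281,159),(646,161),(293,437))])
I=[D(p,85) for p in((304,178),(488,180),(475,418),(312,418))];print('inner',I,np.mean(I,0),[np.linalg.norm(I[i]-I[i-1]) for i in range(4)])
F=[D(p,45) for p in((315,390),(467,390))];print('floor far',F)
from scipy.optimize import least_squares
# fit centre+angle with known size: far rim, far floor edge, near rim, left,right rim corners
def res(p):
  x,y,th=p;u=np.array([np.cos(th),np.sin(th)]);v=np.array([-u[1],u[0]]);r=[]
  for a,b,z,q in((61,-90,85,(304,178)),(-61,-90,85,(488,180)),(-61,90,85,(475,418)),(61,90,85,(312,418)),(61,90,45,(315,390)),(-61,90,45,(467,390))):
    r+=list(w2px(f,[*(np.array([x,y])+a*u+b*v),z])-c(*q))
  return r
s=least_squares(res,[516,354,-.03],loss='soft_l1');print(s.x,s.fun)
x,y,th=s.x;u=np.array([np.cos(th),np.sin(th)]);v=np.array([-u[1],u[0]])
pv=np.array([x,y])-120*u-40*v;print('pivot',pv)
b=np.r_[pv,73]+60*np.r_[-np.sin(.35)*u,np.cos(.35)];t=np.r_[pv,73]+80*np.r_[-np.sin(.35)*u,np.cos(.35)]
for X in(np.r_[pv,85],b,t):print(X,(w2px(f,X)-[90,80])*2)
E
```

```text
outer [array([591.4, 254.6,  85. ]), array([355.2, 263.9,  85. ]), array([600.8, 465.7,  85. ])]
inner [array([577.5, 267.6,  85. ]), array([457.4, 273. ,  85. ]), array([463.2, 454. ,  85. ]), array([585.3, 449.5,  85. ])] [520.9 361.   85. ] [np.float64(182.13700560480655), np.float64(120.2347170333386), np.float64(181.11341922707652), np.float64(122.14101124424084)]
floor far [array([587.1, 449.8,  45. ]), array([464. , 454.2,  45. ])]
[521.1 361.2  -0. ] [-0.7  1.   0.6  0.5 -0.4 -0.2 -0.3 -0.5  0.8 -0.6  0.1 -0.4]
pivot [399.6 326. ]
[399.6 326.   85. ] [571.1 253.8]
[379.1 326.8 129.4] [625.5 277.3]
[372.2 327.1 148.1] [649.2 288.9]
```

```bash
cat >> h.py <<'E'
th=-0.038;U=np.array([np.cos(th),np.sin(th)]);V=np.array([-U[1],U[0]]);TC=np.array([521.1,361.2])
def slot(v,z): p=TC+v*V; goto(p[0],p[1],z,-np.pi/2+th)
E
python3 - <<'E'
from h import *
print(-np.array([0]));goto(643.8,85.7,150,-.03)
E
```

```text
[0]
shift [ 180.1 -125.8  191. ] turn [ 0.004  0.004 -1.573]
```

Call:
servo_tool:
  rows:
    - [[80,180,-126,100,0,0,-1.573],[80,180,-126,150,0,0,-1.573],[80,180,-126,191,0,0,-1.573],[80,180,-126,191,0,0,-1.573],[80,180,-126,191,0,0,-1.573],[80,180,-126,191,0,0,-1.573],[80,180,-126,191,0,0,-1.573],[80,180,-126,191,0,0,-1.573],[80,180,-126,191,0,0,-1.573],[80,180,-126,191,0,0,-1.573]]

```text
clock: 28.75
position: [644.1, 86.6, 150.1]
ee_rot: [1.0, -0.015, -0.002, 0.0]
contact_force: [-0.1, -0.1, 0.2]
gripper_width: 79.9
grasp_force: 0.0
```

Call:
servo_tool:
  rows:
    - [[80,0,0,0,0,0,0],[80,0,0,0,0,0,0],[80,0,0,0,0,0,0]]

```text
clock: 29.12
position: [644.1, 87.5, 150.0]
ee_rot: [1.0, -0.014, -0.002, -0.0]
contact_force: [0.1, -0.5, 0.3]
gripper_width: 80.1
grasp_force: 0.0
```

```bash
python3 - <<'E'
from h import *
st();goto(643.8,85.7,24,-.03); im=snap('wrist','w8.png')
E
```

```text
t29.1 pos [644.1  87.5 150. ] yaw -0.028 tilt [-0.005  0.   ] F [ 0.1 -0.5  0.3] w 80.1 g 0.0 q [ 0.38  0.49 -0.03 -0.   -1.05  1.16]
shift [  0.3   1.8 126. ] turn [0.    0.005 0.002]
```

Call:
servo_tool:
  rows:
    - [[80,0,1.8,60,0,0.005,0],[80,0,1.8,100,0,0.005,0],[80,0,1.8,118,0,0.005,0],[80,0,1.8,126,0,0.005,0],[80,0,1.8,126,0,0.005,0]]

```text
clock: 29.8
position: [644.4, 85.9, 27.8]
ee_rot: [1.0, -0.014, 0.001, 0.0]
contact_force: [-4.1, -0.0, 9.8]
gripper_width: 80.1
grasp_force: 4.3
```

Call:
servo_tool:
  rows:
    - [[50,0,0,0,0,0,0],[50,0,0,0,0,0,0],[50,0,0,0,0,0,0],[50,0,0,0,0,0,0]]

```text
clock: 30.3
position: [645.9, 86.5, 27.2]
ee_rot: [1.0, -0.013, 0.003, -0.001]
contact_force: [-0.2, 1.1, 7.9]
gripper_width: 61.4
grasp_force: 64.5
```

Call:
servo_tool:
  rows:
    - [[50,0,0,-40,0,0,0],[50,0,0,-100,0,0,0],[50,0,0,-150,0,0,0],[50,0,0,-160,0,0,0],[50,0,0,-160,0,0,0]]

```text
clock: 30.92
position: [643.3, 86.0, 184.4]
ee_rot: [1.0, -0.014, 0.001, -0.001]
contact_force: [-0.2, -0.2, -2.9]
gripper_width: 61.3
grasp_force: 66.0
```

```bash
python3 - <<'E'
from h import *
st();slot(65.5,130)
im=snap('wrist','w8.png')
E
```

```text
t30.9 pos [643.3  86.  184.4] yaw -0.028 tilt [0.001 0.001] F [-0.2 -0.2 -2.9] w 61.3 g 66.0 q [ 0.38  0.46  0.   -0.   -1.12  1.16]
shift [-129.3 -337.1   54.6] turn [-0.002  0.     1.581]
```

Call:
servo_tool:
  rows:
    - [[50,-129,-337,0,0,0,1.581],[50,-129,-337,0,0,0,1.581],[50,-129,-337,0,0,0,1.581],[50,-129,-337,0,0,0,1.581],[50,-129,-337,0,0,0,1.581],[50,-129,-337,0,0,0,1.581],[50,-129,-337,0,0,0,1.581],[50,-129,-337,0,0,0,1.581],[50,-129,-337,0,0,0,1.581],[50,-129,-337,20,0,0,1.581]]

```text
clock: 32.22
position: [523.8, 426.4, 162.6]
ee_rot: [-0.693, 0.721, -0.0, -0.0]
contact_force: [-0.9, 0.7, -1.8]
gripper_width: 61.1
grasp_force: 66.1
```

Call:
servo_tool:
  rows:
    - [[50,0,0,0,0,0,0],[50,0,0,0,0,0,0],[50,0,0,0,0,0,0]]

```text
clock: 32.6
position: [524.1, 426.4, 164.3]
ee_rot: [-0.694, 0.72, -0.0, 0.0]
contact_force: [0.4, -0.1, -1.9]
gripper_width: 61.4
grasp_force: 66.1
```

```bash
python3 - <<'E'
from h import *
st();slot(65.5,56)
im=snap('wrist','w9.png')
E
```

```text
t32.6 pos [524.1 426.4 164.3] yaw -1.609 tilt [0.001 0.   ] F [ 0.4 -0.1 -1.9] w 61.4 g 66.1 q [ 0.92  0.52  0.05  0.   -1.1  -0.96]
shift [ -0.2   0.6 108.3] turn [-0.001  0.     0.   ]
```

Call:
servo_tool:
  rows:
    - [[50,0,0.5,50,0,0,0],[50,0,0.5,90,0,0,0],[50,0,0.5,102,0,0,0],[50,0,0.5,108,0,0,0],[50,0,0.5,108,0,0,0]]

```text
clock: 33.28
position: [523.3, 425.2, 56.3]
ee_rot: [-0.693, 0.721, -0.0, -0.001]
contact_force: [1.2, -4.8, -4.5]
gripper_width: 61.1
grasp_force: 66.1
```

Call:
servo_tool:
  rows:
    - [[50,1,0,2,0,0,0],[50,1,0,4,0,0,0],[50,1,0,4,0,0,0]]

```text
clock: 33.65
position: [524.0, 425.2, 53.5]
ee_rot: [-0.693, 0.72, -0.0, 0.001]
contact_force: [-1.1, -4.7, 0.9]
gripper_width: 61.4
grasp_force: 66.4
```

Call:
servo_tool:
  rows:
    - [[72,1,0,-1,0,0,0],[72,1,0,-1,0,0,0],[72,1,0,-1,0,0,0],[72,1,0,-60,0,0,0],[72,1,0,-110,0,0,0],[72,1,0,-130,0,0,0]]

```text
clock: 34.4
position: [524.6, 425.9, 186.7]
ee_rot: [-0.694, 0.72, 0.0, 0.004]
contact_force: [-0.0, 0.2, 0.1]
gripper_width: 71.9
grasp_force: 0.0
```

```bash
python3 - <<'E'
from h import *
st();goto(437,83,185,-.03); im=snap('wrist','w10.png')
E
```

```text
t34.4 pos [524.6 425.9 186.7] yaw -1.608 tilt [0.006 0.006] F [-0.   0.2  0.1] w 71.9 g 0.0 q [ 0.92  0.5   0.07  0.   -1.14 -0.96]
shift [346.   74.8  -0.8] turn [-0.009  0.    -1.578]
```

Call:
servo_tool:
  rows:
    - [[76,346,75,0,0,0,-1.578],[76,346,75,0,0,0,-1.578],[76,346,75,0,0,0,-1.578],[76,346,75,0,0,0,-1.578],[76,346,75,0,0,0,-1.578],[76,346,75,0,0,0,-1.578],[76,346,75,0,0,0,-1.578],[76,346,75,0,0,0,-1.578],[76,346,75,0,0,0,-1.578],[76,346,75,0,0,0,-1.578]]

```text
clock: 35.7
position: [435.1, 81.4, 181.6]
ee_rot: [1.0, -0.016, 0.0, -0.0]
contact_force: [0.1, -0.3, 0.6]
gripper_width: 75.8
grasp_force: 0.0
```

Call:
servo_tool:
  rows:
    - [[76,0,0,0,0,0,0],[76,0,0,0,0,0,0],[76,0,0,0,0,0,0]]

```text
clock: 36.08
position: [435.2, 81.4, 181.9]
ee_rot: [1.0, -0.016, 0.0, 0.0]
contact_force: [-0.7, -1.0, -0.5]
gripper_width: 76.3
grasp_force: 0.0
```

```bash
python3 - <<'E'
from h import *
st();goto(437,83,28,-.03); im=snap('wrist','w11.png')
np.set_printoptions(suppress=True,precision=1)
# project assumed liner outline corners & report bright columns along a row across the liner
f='w11.png';g=cv2.cvtColor(im,cv2.COLOR_RGB2GRAY).astype(int)
for y in(70,83,96):
  print(y,[(x,g[tuple(np.clip(w2px(f,[x,y,38])[::-1].round().astype(int),0,[419,559]))]) for x in range(400,476,3)])
E
```

```text
t36.1 pos [435.2  81.4 181.9] yaw -0.031 tilt [ 0. -0.] F [-0.7 -1.  -0.5] w 76.3 g 0.0 q [ 0.55  0.12 -0.49  0.   -0.96  0.99]
shift [  1.7  -1.6 153.9] turn [ 0.    -0.    -0.001]
70 [(400, np.int64(46)), (403, np.int64(71)), (406, np.int64(228)), (409, np.int64(154)), (412, np.int64(108)), (415, np.int64(211)), (418, np.int64(196)), (421, np.int64(143)), (424, np.int64(160)), (427, np.int64(169)), (430, np.int64(177)), (433, np.int64(186)), (436, np.int64(192)), (439, np.int64(195)), (442, np.int64(186)), (445, np.int64(179)), (448, np.int64(171)), (451, np.int64(161)), (454, np.int64(148)), (457, np.int64(142)), (460, np.int64(167)), (463, np.int64(169)), (466, np.int64(169)), (469, np.int64(170)), (472, np.int64(171)), (475, np.int64(167))]
83 [(400, np.int64(46)), (403, np.int64(71)), (406, np.int64(199)), (409, np.int64(201)), (412, np.int64(107)), (415, np.int64(158)), (418, np.int64(144)), (421, np.int64(140)), (424, np.int64(153)), (427, np.int64(163)), (430, np.int64(175)), (433, np.int64(182)), (436, np.int64(193)), (439, np.int64(197)), (442, np.int64(191)), (445, np.int64(184)), (448, np.int64(174)), (451, np.int64(165)), (454, np.int64(150)), (457, np.int64(143)), (460, np.int64(169)), (463, np.int64(169)), (466, np.int64(169)), (469, np.int64(169)), (472, np.int64(171)), (475, np.int64(165))]
96 [(400, np.int64(43)), (403, np.int64(48)), (406, np.int64(179)), (409, np.int64(140)), (412, np.int64(104)), (415, np.int64(135)), (418, np.int64(157)), (421, np.int64(135)), (424, np.int64(147)), (427, np.int64(152)), (430, np.int64(157)), (433, np.int64(161)), (436, np.int64(161)), (439, np.int64(163)), (442, np.int64(178)), (445, np.int64(170)), (448, np.int64(164)), (451, np.int64(156)), (454, np.int64(144)), (457, np.int64(132)), (460, np.int64(165)), (463, np.int64(169)), (466, np.int64(169)), (469, np.int64(168)), (472, np.int64(169)), (475, np.int64(169))]
```

Call:
servo_tool:
  rows:
    - [[76,4.2,-1.6,60,0,0,0],[76,4.2,-1.6,115,0,0,0],[76,4.2,-1.6,145,0,0,0],[76,4.2,-1.6,153,0,0,0],[76,4.2,-1.6,153,0,0,0]]

```text
clock: 36.75
position: [440.0, 83.1, 29.3]
ee_rot: [1.0, -0.015, 0.0, 0.0]
contact_force: [0.4, 0.4, -0.2]
gripper_width: 76.0
grasp_force: 0.0
```

Call:
servo_tool:
  rows:
    - [[45,0,0,0,0,0,0],[45,0,0,0,0,0,0],[45,0,0,0,0,0,0],[45,0,0,0,0,0,0]]

```text
clock: 37.25
position: [440.8, 83.6, 30.6]
ee_rot: [1.0, -0.015, 0.002, -0.001]
contact_force: [-1.0, 0.5, 7.4]
gripper_width: 55.2
grasp_force: 63.6
```

Call:
servo_tool:
  rows:
    - [[45,0,0,-40,0,0,0],[45,0,0,-100,0,0,0],[45,0,0,-150,0,0,0],[45,0,0,-165,0,0,0],[45,0,0,-165,0,0,0]]

```text
clock: 37.88
position: [439.7, 83.1, 195.4]
ee_rot: [1.0, -0.016, 0.002, -0.001]
contact_force: [0.2, -0.1, -1.9]
gripper_width: 55.0
grasp_force: 64.2
```

```bash
python3 - <<'E'
from h import *
st();slot(-69,130)
E
```

```text
t37.9 pos [439.7  83.1 195.4] yaw -0.031 tilt [0.004 0.002] F [ 0.2 -0.1 -1.9] w 55.0 g 64.2 q [ 0.55  0.11 -0.46 -0.   -0.99  0.99]
shift [  72.  -211.3   66.2] turn [-5.000e-03 -1.000e-03  1.578e+00]
```

Call:
servo_tool:
  rows:
    - [[45,72,-211,0,0,0,1.578],[45,72,-211,0,0,0,1.578],[45,72,-211,0,0,0,1.578],[45,72,-211,0,0,0,1.578],[45,72,-211,0,0,0,1.578],[45,72,-211,0,0,0,1.578],[45,72,-211,0,0,0,1.578],[45,72,-211,0,0,0,1.578],[45,72,-211,0,0,0,1.578],[45,72,-211,30,0,0,1.578]]

```text
clock: 39.12
position: [518.5, 292.1, 164.1]
ee_rot: [-0.693, 0.721, -0.0, 0.002]
contact_force: [0.3, 0.2, -1.6]
gripper_width: 54.9
grasp_force: 64.3
```

Call:
servo_tool:
  rows:
    - [[45,0,0,0,0,0,0],[45,0,0,0,0,0,0],[45,0,0,0,0,0,0]]

```text
clock: 39.5
position: [518.4, 291.9, 164.8]
ee_rot: [-0.694, 0.72, -0.0, 0.001]
contact_force: [-0.2, -0.1, -1.4]
gripper_width: 55.0
grasp_force: 64.2
```

```bash
python3 - <<'E'
from h import *
st();slot(-69,60)
E
```

```text
t39.5 pos [518.4 291.9 164.8] yaw -1.609 tilt [0.002 0.001] F [-0.2 -0.1 -1.4] w 55.0 g 64.2 q [ 0.78  0.39 -0.16  0.   -1.02 -0.82]
shift [-3.000e-01  1.000e-01  1.048e+02] turn [-0.002  0.001  0.   ]
```

Call:
servo_tool:
  rows:
    - [[45,0,0,50,0,0,0],[45,0,0,90,0,0,0],[45,0,0,102,0,0,0],[45,0,0,106,0,0,0],[45,0,0,106,0,0,0]]

```text
clock: 40.12
position: [518.9, 292.3, 59.5]
ee_rot: [-0.694, 0.72, -0.0, 0.002]
contact_force: [-0.8, 1.2, -0.6]
gripper_width: 54.8
grasp_force: 64.3
```

Call:
servo_tool:
  rows:
    - [[45,0,0,2,0,0,0],[45,0,0,3.5,0,0,0],[45,0,0,3.5,0,0,0]]

```text
clock: 40.5
position: [518.0, 291.5, 54.7]
ee_rot: [-0.694, 0.72, -0.0, 0.0]
contact_force: [0.1, 0.2, -1.1]
gripper_width: 55.3
grasp_force: 64.3
```

Call:
servo_tool:
  rows:
    - [[45,0,0,2,0,0,0],[45,0,0,2,0,0,0],[65,0,0,1,0,0,0],[66,0,0,1,0,0,0],[66,0,0,1,0,0,0],[66,0,0,-60,0,0,0],[66,0,0,-120,0,0,0],[66,0,0,-135,0,0,0],[66,0,0,-135,0,0,0]]

```text
clock: 41.62
position: [518.0, 291.7, 190.2]
ee_rot: [-0.693, 0.721, 0.0, 0.001]
contact_force: [-0.7, -0.3, -1.4]
gripper_width: 65.8
grasp_force: 0.0
```

```bash
python3 - <<'E'
from h import *
st();goto(508,90.5,185,-.03)
E
```

```text
t41.6 pos [518.  291.7 190.2] yaw -1.609 tilt [0.001 0.002] F [-0.7 -0.3 -1.4] w 65.8 g 0.0 q [ 0.78  0.36 -0.13 -0.   -1.07 -0.82]
shift [201.5   2.3   4.9] turn [-0.003  0.    -1.579]
```

Call:
servo_tool:
  rows:
    - [[80,201,2,5,0,0,-1.579],[80,201,2,5,0,0,-1.579],[80,201,2,5,0,0,-1.579],[80,201,2,5,0,0,-1.579],[80,201,2,5,0,0,-1.579],[80,201,2,5,0,0,-1.579],[80,201,2,5,0,0,-1.579],[80,201,2,5,0,0,-1.579],[80,201,2,5,0,0,-1.579],[80,201,2,5,0,0,-1.579]]

```text
clock: 42.88
position: [507.1, 90.3, 182.2]
ee_rot: [1.0, -0.016, -0.002, 0.001]
contact_force: [-0.4, -0.4, -0.3]
gripper_width: 79.8
grasp_force: 0.0
```

Call:
servo_tool:
  rows:
    - [[80,0,0,0,0,0,0],[80,0,0,0,0,0,0],[80,0,0,0,0,0,0]]

```text
clock: 43.25
position: [508.2, 90.7, 184.4]
ee_rot: [1.0, -0.015, 0.0, 0.0]
contact_force: [-0.4, -0.9, 1.1]
gripper_width: 80.0
grasp_force: 0.0
```

```bash
cat >> h.py <<'E'
def scan(f,ys,xs,z):
  g=cv2.cvtColor(np.load('pics/'+f+'.npz')['im'],cv2.COLOR_RGB2GRAY).astype(int)
  for y in ys: print('y',y,'x0',xs[0],'dx',xs[1]-xs[0],*[g[tuple(np.clip(w2px(f,[x,y,z])[::-1].round().astype(int),0,[419,559]))] for x in xs])
def scany(f,xs,ys,z):
  g=cv2.cvtColor(np.load('pics/'+f+'.npz')['im'],cv2.COLOR_RGB2GRAY).astype(int)
  for x in xs: print('x',x,'y0',ys[0],'dy',ys[1]-ys[0],*[g[tuple(np.clip(w2px(f,[x,y,z])[::-1].round().astype(int),0,[419,559]))] for y in ys])
E
python3 - <<'E'
from h import *
st();goto(508,90.5,28,-.03); im=snap('wrist','w12.png')
scan('w12.png',(75,90,105),range(476,542,3),42)
scany('w12.png',(500,508,516),range(45,138,3),64)
E
```

```text
t43.2 pos [508.2  90.7 184.4] yaw -0.030 tilt [ 0. -0.] F [-0.4 -0.9  1.1] w 80.0 g 0.0 q [ 0.49  0.24 -0.33  0.   -1.    1.05]
shift [ -0.2   0.2 156.4] turn [ 0. -0. -0.]
y 75 x0 476 dx 3 237 190 145 153 162 171 177 185 189 196 195 190 185 178 173 165 154 138 152 166 166 167
y 90 x0 476 dx 3 237 189 129 148 157 166 173 179 185 191 194 192 187 182 175 168 158 148 141 166 167 168
y 105 x0 476 dx 3 237 226 120 136 153 162 171 178 181 185 187 188 190 185 175 156 148 135 140 164 163 165
x 500 y0 45 dy 3 237 237 237 237 237 234 177 186 176 174 174 173 173 173 170 168 168 169 168 167 155 159 169 168 165 162 152 162 158 164 162
x 508 y0 45 dy 3 237 236 237 237 237 230 170 195 194 194 193 191 191 189 188 188 186 186 182 182 172 168 189 186 182 180 157 162 158 165 160
x 516 y0 45 dy 3 192 229 230 230 211 226 166 186 186 187 188 188 190 191 192 193 192 192 192 192 159 181 187 190 191 188 158 162 159 164 162
```

Call:
servo_tool:
  rows:
    - [[80,-1.7,-1.3,60,0,0,0],[80,-1.7,-1.3,115,0,0,0],[80,-1.7,-1.3,147,0,0,0],[80,-1.7,-1.3,155,0,0,0],[80,-1.7,-1.3,155,0,0,0]]

```text
clock: 43.92
position: [507.2, 92.3, 29.9]
ee_rot: [1.0, -0.015, 0.0, -0.0]
contact_force: [0.4, -0.9, 0.5]
gripper_width: 79.8
grasp_force: 0.0
```

Call:
servo_tool:
  rows:
    - [[50,0,0,0,0,0,0],[50,0,0,0,0,0,0],[50,0,0,0,0,0,0],[50,0,0,0,0,0,0]]

```text
clock: 44.42
position: [508.2, 92.8, 31.4]
ee_rot: [1.0, -0.015, 0.002, -0.001]
contact_force: [-0.1, 0.3, 7.6]
gripper_width: 61.0
grasp_force: 66.0
```

Call:
servo_tool:
  rows:
    - [[50,0,0,-40,0,0,0],[50,0,0,-100,0,0,0],[50,0,0,-150,0,0,0],[50,0,0,-165,0,0,0],[50,0,0,-165,0,0,0]]

```text
clock: 45.05
position: [506.3, 92.1, 194.8]
ee_rot: [1.0, -0.015, 0.0, -0.001]
contact_force: [0.5, -0.2, -1.6]
gripper_width: 61.1
grasp_force: 66.2
```

```bash
python3 - <<'E'
from h import *
st();slot(16.5,165)
E
```

```text
t45.0 pos [506.3  92.1 194.8] yaw -0.030 tilt [0.001 0.001] F [ 0.5 -0.2 -1.6] w 61.1 g 66.2 q [ 0.5   0.23 -0.32 -0.   -1.03  1.05]
shift [   6.8 -285.8   30.1] turn [-0.002  0.     1.578]
```

Call:
servo_tool:
  rows:
    - [[50,7,-286,0,0,0,1.578],[50,7,-286,0,0,0,1.578],[50,7,-286,0,0,0,1.578],[50,7,-286,0,0,0,1.578],[50,7,-286,0,0,0,1.578],[50,7,-286,0,0,0,1.578],[50,7,-286,0,0,0,1.578],[50,7,-286,0,0,0,1.578],[50,7,-286,0,0,0,1.578],[50,7,-286,30,0,0,1.578]]

```text
clock: 46.3
position: [522.3, 378.0, 163.2]
ee_rot: [-0.694, 0.72, -0.0, 0.0]
contact_force: [-0.3, 0.6, -1.9]
gripper_width: 61.1
grasp_force: 66.4
```

Call:
servo_tool:
  rows:
    - [[50,0,0,0,0,0,0],[50,0,0,0,0,0,0],[50,0,0,0,0,0,0]]

```text
clock: 46.68
position: [522.5, 378.1, 165.1]
ee_rot: [-0.694, 0.72, -0.0, 0.001]
contact_force: [-0.7, -0.4, -1.0]
gripper_width: 61.0
grasp_force: 66.3
```

```bash
python3 - <<'E'
from h import *
st();slot(16.5,60); snap('wrist','w13.png')
scany('w13.png',(505,521,537),range(262,350,3),83)
E
```

```text
t46.7 pos [522.5 378.1 165.1] yaw -1.608 tilt [0.001 0.001] F [-0.7 -0.4 -1. ] w 61.0 g 66.3 q [ 0.88  0.47 -0.03  0.   -1.07 -0.91]
shift [  0.5   0.9 105.1] turn [-0.001  0.001  0.001]
x 505 y0 262 dy 3 238 238 222 224 80 172 211 236 238 226 238 238 238 238 237 220 189 211 220 219 217 216 215 214 214 212 207 207 208 206
x 521 y0 262 dy 3 238 206 223 220 68 152 225 238 238 239 238 239 238 239 232 204 164 210 219 218 217 217 215 214 213 213 210 153 133 133
x 537 y0 262 dy 3 239 220 223 187 78 184 227 238 238 239 238 239 239 238 231 211 156 223 225 224 223 223 221 221 220 219 212 138 137 136
```

Call:
servo_tool:
  rows:
    - [[50,0,0.8,50,0,0,0],[50,0,0.8,90,0,0,0],[50,0,0.8,103,0,0,0],[50,0,0.8,107,0,0,0],[50,0,0.8,107,0,0,0]]

```text
clock: 47.35
position: [522.3, 378.7, 59.2]
ee_rot: [-0.694, 0.72, -0.0, 0.002]
contact_force: [-0.3, -0.1, -0.6]
gripper_width: 61.6
grasp_force: 66.3
```

Call:
servo_tool:
  rows:
    - [[50,0,0,2,0,0,0],[50,0,0,3.5,0,0,0],[50,0,0,3.5,0,0,0]]

```text
clock: 47.72
position: [521.6, 378.0, 54.5]
ee_rot: [-0.694, 0.72, -0.0, 0.001]
contact_force: [-0.2, -0.2, 0.2]
gripper_width: 61.1
grasp_force: 66.6
```

Near the floor; release and retreat.

Call:
servo_tool:
  rows:
    - [[50,0,0,1,0,0,0],[50,0,0,1,0,0,0],[70,0,0,0,0,0,0],[72,0,0,0,0,0,0],[72,0,0,0,0,0,0],[72,0,0,-60,0,0,0],[72,0,0,-120,0,0,0],[72,0,0,-135,0,0,0],[72,0,0,-135,0,0,0]]

```text
clock: 48.85
position: [521.5, 378.1, 190.0]
ee_rot: [-0.694, 0.72, 0.0, 0.001]
contact_force: [-0.6, 0.1, 0.2]
gripper_width: 72.2
grasp_force: 0.0
```

```bash
python3 - <<'E'
from h import *
st();goto(575,79,185,-.03)
E
```

```text
t48.9 pos [521.5 378.1 190. ] yaw -1.608 tilt [0.002 0.002] F [-0.6  0.1  0.2] w 72.2 g 0.0 q [ 0.88  0.44 -0.   -0.   -1.12 -0.92]
shift [296.9 -64.6   4.5] turn [-0.003  0.    -1.578]
```

Call:
servo_tool:
  rows:
    - [[76,297,-65,5,0,0,-1.578],[76,297,-65,5,0,0,-1.578],[76,297,-65,5,0,0,-1.578],[76,297,-65,5,0,0,-1.578],[76,297,-65,5,0,0,-1.578],[76,297,-65,5,0,0,-1.578],[76,297,-65,5,0,0,-1.578],[76,297,-65,5,0,0,-1.578],[76,297,-65,5,0,0,-1.578],[76,297,-65,5,0,0,-1.578]]

```text
clock: 50.1
position: [574.2, 78.2, 181.6]
ee_rot: [1.0, -0.016, -0.002, 0.001]
contact_force: [0.1, 0.6, -0.3]
gripper_width: 75.8
grasp_force: 0.0
```

Call:
servo_tool:
  rows:
    - [[76,0,0,0,0,0,0],[76,0,0,0,0,0,0],[76,0,0,0,0,0,0]]

```text
clock: 50.48
position: [575.3, 78.6, 183.9]
ee_rot: [1.0, -0.015, 0.0, 0.0]
contact_force: [0.3, 1.0, 0.6]
gripper_width: 76.2
grasp_force: 0.0
```

```bash
python3 - <<'E'
from h import *
st();goto(575,79,30,-.03); im=snap('wrist','w14.png')
scan('w14.png',(65,80,95),range(545,610,3),38)
scany('w14.png',(567,574,581),range(36,125,3),56)
E
```

```text
t50.5 pos [575.3  78.6 183.9] yaw -0.030 tilt [ 0. -0.] F [0.3 1.  0.6] w 76.2 g 0.0 q [ 0.41  0.35 -0.17  0.   -1.05  1.13]
shift [ -0.3  -0.4 153.9] turn [ 0. -0. -0.]
y 65 x0 545 dx 3 161 120 225 195 152 165 175 182 188 193 197 189 181 172 163 151 137 167 168 169 169 171
y 80 x0 545 dx 3 206 120 224 166 144 160 169 178 187 194 198 191 181 174 163 150 141 162 162 163 163 168
y 95 x0 545 dx 3 205 115 137 143 152 166 174 182 188 192 193 187 180 170 160 148 152 166 165 168 168 168
x 567 y0 36 dy 3 236 237 237 237 236 174 170 171 170 165 165 165 165 165 164 162 162 157 151 169 164 165 162 149 157 160 164 160 159 159
x 574 y0 36 dy 3 237 237 237 237 235 170 184 188 187 187 188 189 185 185 183 183 184 179 172 187 187 186 181 159 158 159 166 160 161 161
x 581 y0 36 dy 3 236 236 222 181 195 175 189 194 195 196 195 196 196 196 197 198 199 186 170 191 193 194 195 168 159 161 168 160 160 160
```

Call:
servo_tool:
  rows:
    - [[76,0,0.4,60,0,0,0],[76,0,0.4,115,0,0,0],[76,0,0.4,147,0,0,0],[76,0,0.4,155,0,0,0],[76,0,0.4,155,0,0,0]]

```text
clock: 51.15
position: [575.9, 78.3, 29.5]
ee_rot: [1.0, -0.015, 0.001, 0.0]
contact_force: [-0.2, -0.2, 0.1]
gripper_width: 76.1
grasp_force: 0.0
```

Call:
servo_tool:
  rows:
    - [[45,0,0,0,0,0,0],[45,0,0,0,0,0,0],[45,0,0,0,0,0,0],[45,0,0,0,0,0,0]]

```text
clock: 51.65
position: [577.1, 78.8, 31.3]
ee_rot: [1.0, -0.015, 0.002, -0.001]
contact_force: [0.3, -0.2, 6.6]
gripper_width: 55.0
grasp_force: 63.8
```

Call:
servo_tool:
  rows:
    - [[45,0,0,-40,0,0,0],[45,0,0,-100,0,0,0],[45,0,0,-150,0,0,0],[45,0,0,-165,0,0,0],[45,0,0,-165,0,0,0]]

```text
clock: 52.28
position: [575.1, 78.3, 194.6]
ee_rot: [1.0, -0.015, 0.001, -0.001]
contact_force: [-0.2, -0.8, -2.4]
gripper_width: 55.0
grasp_force: 63.7
```

```bash
python3 - <<'E'
from h import *
st();slot(-28,165)
E
```

```text
t52.3 pos [575.1  78.3 194.6] yaw -0.030 tilt [0.001 0.001] F [-0.2 -0.8 -2.4] w 55.0 g 63.7 q [ 0.41  0.34 -0.16 -0.   -1.07  1.13]
shift [ -62.8 -253.1   29.8] turn [-0.002 -0.     1.579]
```

Call:
servo_tool:
  rows:
    - [[45,-63,-253,0,0,0,1.579],[45,-63,-253,0,0,0,1.579],[45,-63,-253,0,0,0,1.579],[45,-63,-253,0,0,0,1.579],[45,-63,-253,0,0,0,1.579],[45,-63,-253,0,0,0,1.579],[45,-63,-253,0,0,0,1.579],[45,-63,-253,0,0,0,1.579],[45,-63,-253,0,0,0,1.579],[45,-63,-253,30,0,0,1.579]]

```text
clock: 53.52
position: [520.1, 333.3, 163.1]
ee_rot: [-0.693, 0.721, -0.0, 0.001]
contact_force: [0.0, -0.8, -1.6]
gripper_width: 54.8
grasp_force: 63.8
```

Call:
servo_tool:
  rows:
    - [[45,0,0,0,0,0,0],[45,0,0,0,0,0,0],[45,0,0,0,0,0,0]]

```text
clock: 53.9
position: [520.2, 333.3, 164.7]
ee_rot: [-0.694, 0.72, -0.0, 0.001]
contact_force: [0.0, -0.0, -1.6]
gripper_width: 55.2
grasp_force: 63.8
```

```bash
python3 - <<'E'
from h import *
st();slot(-28,60); snap('wrist','w15.png')
scany('w15.png',(505,521,537),range(262,360,3),70)
E
```

```text
t53.9 pos [520.2 333.3 164.7] yaw -1.609 tilt [0.001 0.001] F [ 0.  -0.  -1.6] w 55.2 g 63.8 q [ 0.83  0.42 -0.11  0.   -1.04 -0.87]
shift [1.000e-01 3.000e-01 1.047e+02] turn [-0.001  0.001  0.   ]
x 505 y0 262 dy 3 237 238 227 217 206 158 207 231 237 237 233 237 238 238 237 234 212 138 134 134 133 132 131 131 131 129 129 128 128 128 126 112 122
x 521 y0 262 dy 3 238 234 218 219 166 186 223 237 238 238 238 238 238 238 236 175 133 123 130 132 130 131 129 129 129 129 129 128 127 127 126 109 125
x 537 y0 262 dy 3 238 234 219 219 158 194 223 237 238 238 238 238 238 238 223 153 137 132 136 134 135 134 136 134 133 133 132 132 131 131 129 107 117
```

Gap clear from y≈310 to ≈355. Lower.

Call:
servo_tool:
  rows:
    - [[45,0,0,50,0,0,0],[45,0,0,85,0,0,0],[45,0,0,100,0,0,0],[45,0,0,107,0,0,0],[45,0,0,107,0,0,0],[45,0,0,109,0,0,0],[45,0,0,109,0,0,0]]

```text
clock: 54.82
position: [520.2, 333.2, 55.8]
ee_rot: [-0.694, 0.72, -0.0, 0.001]
contact_force: [-0.7, 0.3, -1.1]
gripper_width: 55.2
grasp_force: 63.8
```

Call:
servo_tool:
  rows:
    - [[45,0,0,1.5,0,0,0],[45,0,0,1.5,0,0,0],[64,0,0,0.5,0,0,0],[66,0,0,0.5,0,0,0],[66,0,0,0.5,0,0,0],[66,0,0,-60,0,0,0],[66,0,0,-120,0,0,0],[66,0,0,-180,0,0,0],[66,30,0,-240,0,0,0],[66,60,0,-260,0,0,0]]

```text
clock: 56.08
position: [518.4, 273.1, 319.1]
ee_rot: [-0.694, 0.72, -0.001, 0.003]
contact_force: [0.5, -0.5, 0.2]
gripper_width: 66.1
grasp_force: 0.0
```

```bash
python3 - <<'E'
from h import *
st(); im=snap('wrist','w16.png')
cv2.imwrite('pics/w16c.png',cv2.resize(cv2.convertScaleAbs(im[80:380,90:470,::-1],alpha=.9),None,fx=2,fy=2,interpolation=cv2.INTER_CUBIC))
E
```

```text
t56.1 pos [518.4 273.1 319.1] yaw -1.608 tilt [0.006 0.004] F [ 0.5 -0.5  0.2] w 66.1 g 0.0 q [ 0.76  0.27  0.06  0.   -1.35 -0.8 ]
```

View pics/w16c.png

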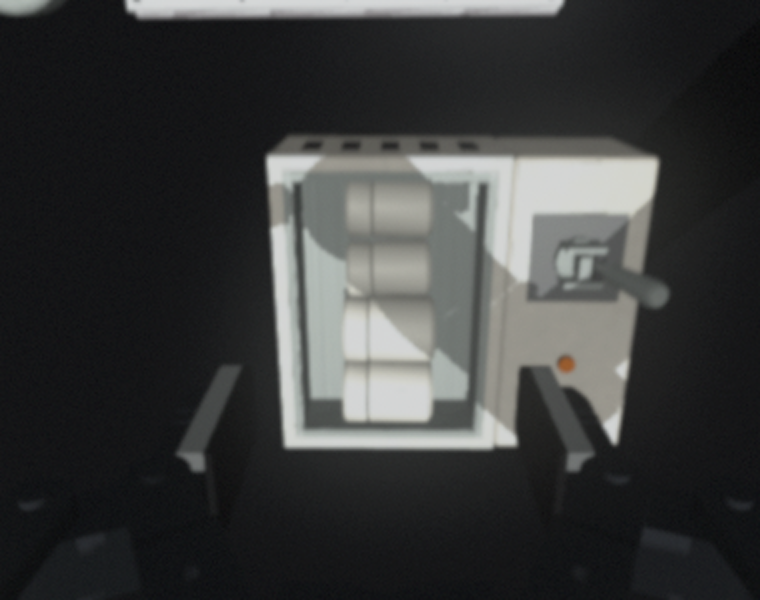

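```bash
cat >> h.py <<'E'
PV=np.array([399.6,326.0,73.0]);U3=np.r_[U,0];V3=np.r_[V,0];Z3=np.array([0,0,1.])
def bat(a): return np.sin(a)*U3+np.cos(a)*Z3   # a=-.35 off, +.35 on
def trot(a):
  z=-bat(a);x=np.cos(a)*U3-np.sin(a)*Z3; return R.from_matrix(np.c_[x,np.cross(z,x),z])
def tog(a,d):
  p=PV+d*bat(a); s,r=rel(p,trot(a)); print('a',a,'d',d,'shift',s,'turn',r)
def togerr():
  s=arm.read_state();e=s['position']-PV;print('along U %.1f V %.1f Z %.1f -> r %.1f ang %.3f'%(e@U3,e@V3,e@Z3,np.hypot(e@U3,e@Z3),np.arctan2(e@U3,e@Z3)),'tool ang',np.round(np.arctan2(-R.from_quat(s['ee_rot']).as_matrix()[:,2]@U3,-R.from_quat(s['ee_rot']).as_matrix()[2,2]),3))
E
python3 - <<'E'
from h import *
np.set_printoptions(suppress=True,precision=3)
for d in(12.8,40,80):print((w2px('w16.png',PV+d*bat(-.35))-[90,80])*2)
tog(-.35,125)
E
```

```text
[583.361 258.398]
[611.438 272.566]
[660.014 297.078]
a -0.35 d 125 shift [-50.6 165.1 130.4] turn [ 0.265  0.272 -1.556]
```

Call:
servo_tool:
  rows:
    - [[50,-50,165,0,0.265,0.272,-1.556],[50,-50,165,0,0.265,0.272,-1.556],[50,-50,165,0,0.265,0.272,-1.556],[50,-50,165,50,0.265,0.272,-1.556],[50,-50,165,130,0.265,0.272,-1.556],[50,-50,165,130,0.265,0.272,-1.556],[50,-50,165,130,0.265,0.272,-1.556],[50,-50,165,130,0.265,0.272,-1.556],[50,-50,165,130,0.265,0.272,-1.556],[50,-50,165,130,0.265,0.272,-1.556]]

```text
clock: 57.38
position: [354.3, 328.6, 184.6]
ee_rot: [0.985, -0.018, 0.17, 0.006]
contact_force: [-0.4, -0.6, -0.1]
gripper_width: 50.1
grasp_force: 0.0
```

Call:
servo_tool:
  rows:
    - [[50,0,0,0,0,0,0],[50,0,0,0,0,0,0],[50,0,0,0,0,0,0]]

```text
clock: 57.75
position: [354.7, 329.4, 185.0]
ee_rot: [0.985, -0.018, 0.17, 0.005]
contact_force: [0.3, -0.1, 0.6]
gripper_width: 50.1
grasp_force: 0.0
```

```bash
python3 - <<'E'
from h import *
st();togerr();tog(-.35,44)
im=snap('scene','s7.png'); o=np.load('pics/s6.png.npz')['im'].astype(int)
# rod check in scene
g=cv2.cvtColor(im,cv2.COLOR_RGB2GRAY);print('rod region diff',np.abs(im.astype(int)-o)[225:315,190:290].max(2).mean())
E
```

```text
t57.8 pos [354.7 329.4 185. ] yaw -0.036 tilt [ 0.335 -0.017] F [ 0.3 -0.1  0.6] w 50.1 g 0.0 q [ 1.26  0.1  -0.73  0.52 -0.72 -0.11]
along U -45.0 V 1.7 Z 112.0 -> r 120.7 ang -0.382 tool ang -0.342
a -0.35 d 44 shift [ 4.5  1.4 76.6] turn [0.004 0.008 0.002]
rod region diff 5.902444444444445
```

Call:
servo_tool:
  rows:
    - [[50,4.5,1.4,0,0.004,0.008,0],[50,4.5,1.4,20,0.004,0.008,0],[50,4.5,1.4,40,0.004,0.008,0],[50,4.5,1.4,60,0.004,0.008,0],[50,4.5,1.4,76,0.004,0.008,0],[50,4.5,1.4,76,0.004,0.008,0],[50,4.5,1.4,76,0.004,0.008,0]]

```text
clock: 58.68
position: [384.5, 326.7, 115.5]
ee_rot: [0.984, -0.018, 0.174, 0.003]
contact_force: [-0.1, 0.8, 0.3]
gripper_width: 50.3
grasp_force: 0.0
```

```bash
python3 - <<'E'
from h import *
st();togerr();tog(-.35,44)
E
```

```text
t58.7 pos [384.5 326.7 115.5] yaw -0.036 tilt [ 0.343 -0.012] F [-0.1  0.8  0.3] w 50.3 g 0.0 q [ 1.13  0.21 -0.86  0.76 -0.48 -0.28]
along U -15.1 V 0.1 Z 42.5 -> r 45.1 ang -0.342 tool ang -0.351
a -0.35 d 44 shift [-0.4  0.1  1.1] turn [-0.001 -0.001  0.002]
```

Well aligned; close on the sleeve.

Call:
servo_tool:
  rows:
    - [[5,0,0,0,0,0,0],[5,0,0,0,0,0,0],[5,0,0,0,0,0,0],[5,0,0,0,0,0,0],[5,0,0,0,0,0,0]]

```text
clock: 59.3
position: [384.3, 326.9, 115.6]
ee_rot: [0.984, -0.017, 0.175, 0.003]
contact_force: [-3.4, -0.1, 6.3]
gripper_width: 12.7
grasp_force: 58.4
```

Call:
servo_tool:
  rows:
    - [[5,0,0,-4,0,0,0],[5,0,0,-8,0,0,0],[5,0,0,-11,0,0,0],[5,0,0,-11,0,0,0]]

```text
clock: 59.8
position: [380.6, 326.9, 125.0]
ee_rot: [0.985, -0.017, 0.174, 0.003]
contact_force: [6.9, 1.9, -6.5]
gripper_width: 12.9
grasp_force: 59.0
```

```bash
python3 - <<'E'
from h import *
st();togerr()
for a in (-.2,0,.2,.35):tog(a,54)
E
```

```text
t59.8 pos [380.6 326.9 125. ] yaw -0.035 tilt [ 0.342 -0.013] F [ 6.9  1.9 -6.5] w 12.9 g 59.0 q [ 1.15  0.2  -0.84  0.71 -0.51 -0.24]
along U -19.1 V 0.2 Z 52.0 -> r 55.3 ang -0.352 tool ang -0.35
a -0.2 d 54 shift [8.2 0.2 1.9] turn [-0.    -0.15   0.003]
a 0 d 54 shift [18.6  0.2  4.6] turn [ 0.    -0.35   0.003]
a 0.2 d 54 shift [28.3  0.2  9.3] turn [ 0.    -0.55   0.003]
a 0.35 d 54 shift [34.9  0.3 14. ] turn [ 0.001 -0.7    0.002]
```

Call:
servo_tool:
  rows:
    - [[5,5.5,0,0.3,0,-0.1,0],[5,11,0,1.1,0,-0.2,0],[5,16.3,0,2.5,0,-0.3,0],[5,21.5,0,4.4,0,-0.4,0],[5,26.5,0,6.8,0,-0.5,0],[5,31.2,0,9.7,0,-0.6,0],[5,35.6,0,13,0,-0.7,0],[5,36.5,0,13.7,0,-0.72,0],[5,36.5,0,13.7,0,-0.72,0]]

```text
clock: 60.92
position: [416.9, 325.5, 122.6]
ee_rot: [0.982, -0.018, -0.187, -0.003]
contact_force: [-3.8, 2.3, -6.3]
gripper_width: 12.7
grasp_force: 59.3
```

```bash
python3 - <<'E'
from h import *
st();togerr()
tog(.35,44)
E
```

```text
t60.9 pos [416.9 325.5 122.6] yaw -0.038 tilt [-0.367  0.012] F [-3.8  2.3 -6.3] w 12.7 g 59.3 q [ 0.8   0.48 -0.07 -0.29 -1.29  0.85]
along U 17.3 V 0.2 Z 49.6 -> r 52.5 ang 0.336 tool ang 0.376
a 0.35 d 44 shift [1.  0.2 8.5] turn [0.002 0.026 0.   ]
```

Call:
servo_tool:
  rows:
    - [[5,0.5,0,3,0,0.02,0],[5,0.5,0,6,0,0.02,0],[5,0.5,0,8,0,0.02,0],[5,0.5,0,9,0,0.02,0],[5,0.5,0,9,0,0.02,0]]

```text
clock: 61.55
position: [413.8, 325.7, 115.9]
ee_rot: [0.984, -0.017, -0.176, -0.003]
contact_force: [-4.9, 2.8, -0.9]
gripper_width: 12.8
grasp_force: 59.9
```

```bash
python3 - <<'E'
from h import *
st();togerr()
E
```

```text
t61.5 pos [413.8 325.7 115.9] yaw -0.036 tilt [-0.347  0.011] F [-4.9  2.8 -0.9] w 12.8 g 59.9 q [ 0.81  0.48 -0.1  -0.28 -1.25  0.85]
along U 14.2 V 0.2 Z 42.9 -> r 45.2 ang 0.319 tool ang 0.354
```

Call:
servo_tool:
  rows:
    - [[50,0,0,0,0,0,0],[50,0,0,0,0,0,0],[50,0,0,0,0,0,0],[50,0,0,0,0,0,0],[50,0,0,-30,0,0,0],[50,0,0,-60,0,0,0],[50,0,0,-100,0,0,0],[50,0,0,-140,0,0,0],[50,0,0,-180,0,0,0],[50,0,0,-180,0,0,0]]

```text
clock: 62.8
position: [480.3, 323.6, 288.6]
ee_rot: [0.985, -0.018, -0.171, -0.005]
contact_force: [-0.5, 0.4, 0.3]
gripper_width: 49.7
grasp_force: 0.0
```

```bash
python3 - <<'E'
from h import *
st();togerr(); goto(430,230,330,-1.609)
E
```

```text
t62.8 pos [480.3 323.6 288.6] yaw -0.035 tilt [-0.337  0.015] F [-0.5  0.4  0.3] w 49.7 g 0.0 q [ 0.74  0.43  0.26 -0.24 -1.65  0.81]
along U 80.7 V 0.7 Z 215.6 -> r 230.2 ang 0.358 tool ang 0.344
shift [-58.2  95.2 -23.5] turn [0.267 0.272 1.556]
```

Call:
servo_tool:
  rows:
    - [[50,-40,80,-23,0.267,0.272,1.556],[50,-40,80,-23,0.267,0.272,1.556],[50,-40,80,-23,0.267,0.272,1.556],[50,-40,80,-23,0.267,0.272,1.556],[50,-40,80,-23,0.267,0.272,1.556],[50,-40,80,-23,0.267,0.272,1.556],[50,-40,80,-23,0.267,0.272,1.556],[50,-40,80,-23,0.267,0.272,1.556],[50,-40,80,-23,0.267,0.272,1.556],[50,-40,80,-23,0.267,0.272,1.556]]

```text
clock: 64.05
position: [445.0, 244.2, 319.8]
ee_rot: [-0.695, 0.719, 0.001, -0.005]
contact_force: [-0.0, -0.1, 0.2]
gripper_width: 50.2
grasp_force: 0.0
```

Call:
servo_tool:
  rows:
    - [[50,0,0,0,0,0,0],[50,0,0,0,0,0,0],[50,0,0,0,0,0,0]]

```text
clock: 64.42
position: [445.9, 244.2, 320.7]
ee_rot: [-0.694, 0.72, 0.001, -0.004]
contact_force: [-0.1, -0.7, -0.8]
gripper_width: 50.1
grasp_force: 0.0
```

```bash
python3 - <<'E'
from h import *
st(); im=snap('wrist','w17.png');s=snap('scene','s8.png')
x0,y0,k=150,100,2.0
c=cv2.resize(im[y0:y0+230,x0:x0+260,::-1],None,fx=2,fy=2,interpolation=cv2.INTER_CUBIC)
for d,col in((40,(0,255,0)),(80,(0,0,255)),(90,(255,0,0))):
  p=(w2px('w17.png',PV+d*bat(.35))-[x0,y0])*2; print(d,p); cv2.circle(c,tuple(p.astype(int)),2,col,-1)
e=cv2.resize(s[215:325,185:295,::-1],(270,270),interpolation=cv2.INTER_CUBIC)
e2=cv2.resize(s[100:200,360:460,::-1],(270,190),interpolation=cv2.INTER_CUBIC)
cv2.imwrite('pics/fin.png',np.hstack([c,np.vstack([e,e2])]))
E
```

```text
t64.4 pos [445.9 244.2 320.7] yaw -1.608 tilt [-0.007 -0.004] F [-0.1 -0.7 -0.8] w 50.1 g 0.0 q [ 0.82  0.13 -0.11 -0.   -1.33 -0.86]
40 [321.91023562 281.35861809]
80 [304.00615629 309.42177109]
90 [298.94665704 317.35211474]
```

View pics/fin.png

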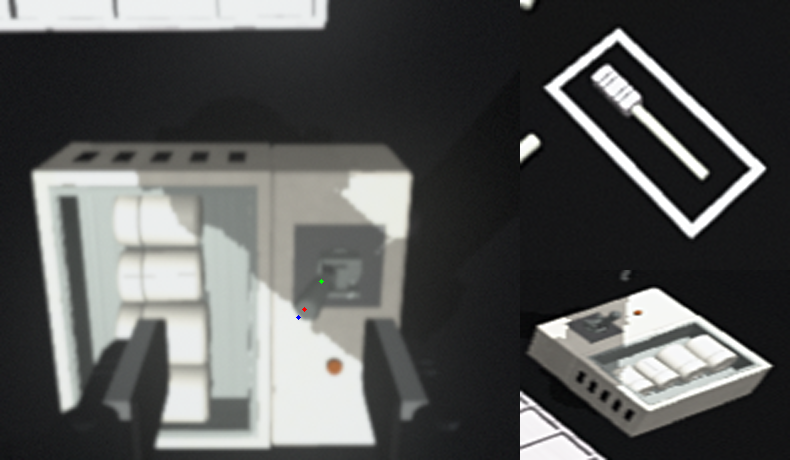

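```bash
python3 - <<'E'
from h import *
im=np.load('pics/w17.png.npz')['im'];g=cv2.cvtColor(im,cv2.COLOR_RGB2GRAY)
print('cols 292..318');
for r in range(236,266):print(r,*['%3d'%v for v in g[r,292:319]])
for a in(.28,.315,.35):
  for d in(80,90):
    C=PV+d*bat(a);x=np.cos(a)*U3-np.sin(a)*Z3
    q=np.array([w2px('w17.png',C+7.5*(np.cos(t)*x+np.sin(t)*V3)) for t in np.linspace(0,6.28,40)])
    print(a,d,'cols %.1f-%.1f rows %.1f-%.1f'%(q[:,0].min(),q[:,0].max(),q[:,1].min(),q[:,1].max()))
E
```

```text
cols 292..318
236 167 167 165 158 140 115 101 100  99  99 100  99  99  99  99 100 107 111 105  93  84  84  81  81  85  93 109
237 167 167 166 158 140 115 101  99  98  99 100 100  99  98  98  98  99 101  98  90  89  89  87  87  91  99 112
238 168 168 168 159 140 115 102 100  99  99  98 100  99  99  95  94  92  91  91  90  91  89  93  94  97 102 113
239 169 169 168 160 141 115 102 100 100  99  97  98  98  97  93  88  87  87  88  89  90  93  93  95 100 105 117
240 168 169 167 160 140 115 103 101 100 100  99 100  96  93  88  86  86  89  90  90  92  91  92  94  99 106 119
241 169 168 167 158 139 115 104 100 101 100  99  98  93  90  87  86  87  90  90  91  92  92  91  91  96 106 118
242 169 168 166 157 139 114 102 102  99 100  98  93  90  87  87  89  90  91  92  93  92  92  90  90  92 102 116
243 167 168 166 156 136 111 103 100 100  99  96  92  90  88  88  91  92  92  92  93  93  92  89  88  92  99 111
244 167 166 164 154 131 110 101 101  99  98  92  88  88  89  90  92  92  94  93  92  93  91  89  88  90  98 105
245 168 168 164 153 130 109 101 100  96  95  91  88  89  90  92  94  94  94  9
[... 1827 characters left out ...]
62 237 237 237 237 237 236 237 237 236 236 236 234 226 204 179 169 169 169 168 167 167 166 168 166 166 166 167
263 236 237 237 237 237 237 236 237 236 236 236 234 225 202 176 168 167 168 169 169 168 167 167 167 168 168 167
264 237 236 237 236 237 237 237 237 237 236 236 235 227 208 181 171 169 169 170 170 167 168 168 167 168 167 169
265 237 237 237 237 237 237 237 237 237 237 237 236 232 220 194 178 173 174 178 176 172 169 168 168 169 170 169
0.28 80 cols 300.3-313.4 rows 249.4-261.4
0.28 90 cols 298.4-311.8 rows 253.3-265.6
0.315 80 cols 298.0-310.9 rows 249.0-261.1
0.315 90 cols 295.7-308.9 rows 252.9-265.2
0.35 80 cols 295.7-308.4 rows 248.7-260.7
0.35 90 cols 293.0-306.0 rows 252.5-264.8
```

```bash
python3 -c "
from h import *
print(arm.job_done())"
```

```text
the job is handed in; nothing more can be done
None
```

The job is handed in: all four liners lie flat in one layer in the tray, the push rod is back inside its taped rectangle, and the toggle measures on and fully in (about 64 s of the 210 s used; the verdict was not shown).

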